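# Close down the ultrasonics bench

### The arm

A 6-joint arm with a two-finger parallel gripper is mounted at the origin on the work surface. World frame = base frame: x ahead of the robot, y to its left, z up, the work surface at z = 0. Lengths are in m, angles in rad, forces in N, time in s.
With the tool pointing down it reaches from about 0.35 to 0.975 m from the base axis. Payload 4.9 kg.
Tool frame: the origin (TCP) lies at the very end of the fingers, on their centre line; the grasp point (between the pads) lies 19 mm behind it (ctrl.tcp_to_grasp is the z of the grasp point in the tool frame, in m); z points along the fingers, y is the line along which they close (so a half turn about z gives the same grasp; the last joint's range is limited). The gripper opens to 85 mm and grips with 20 to 120 N. Pads are 22 mm wide; open, the fingers measure 114 mm over their backs; the gripper's body (76 mm by 85 mm) begins 54 mm behind the grasp point. The pads swing forward as they close: fully open they stand 13 mm farther back than shut.
Start: joints at [1.072, 0.053, 1.613, -0, 1.476, -0.119], TCP at [0.232, 0.58, 0.199] pointing down, gripper open.
Joint ranges: [-3.01, 3.01], [-1.01, 2.22], [0.06, 2.58], [-1.02, 4.17], [0.09, 2.62], [-3.14, 3.14]. Speed limits (rad/s): [2.57, 2.57, 3.14, 3.14, 3.14, 3.14].

### API

Orientations are given as a rotation vector (axis times angle).
In Python, from station import ctrl, eyes, job, nets gives the robot as it stands. The module is installed in compiled form; this text tells all that it offers.
- The arm moves only by the tool jog_arm, never from a script. Its argument "commands" is one flat list of numbers, 7 for each row, row after row: the shift along the tool's x, y, z each as a share of 0.06 m, from -1 to 1, then the turn, a rotation vector about the tool's x, y, z each as a share of 0.1 rad, from -1 to 1, then the finger opening in mm, from 0 to 85.4. In form: [x, y, z, ax, ay, az, grip, x, y, z, ax, ay, az, grip, ...]. A call has 1 to 20 rows; each row shifts and turns the commanded pose from where the row before left it, along the tool's axes as they then stand; what a row does not reach is not made up. A row lasts 1/8 s, in which the tool goes at most 62.5 mm and 10.7 degrees, less where a joint would pass 70% of its speed; a pose out of reach is approached as far as the arm can. A call with a number of a shift or a turn outside -1 to 1 is refused whole. A call with a gripper value outside its range is refused whole. The fingers move at their own pace and stop on an object; "newtons" is the grip in N (left out, the last holds). Time passes only in rows, so rows that do not move let the fingers close. It gives the time, the measured TCP pose, the force, the opening and the grip force at its end, in the units of the state.
- ctrl.get_obs(): the state, without advancing time (a new reading comes with each control period).
- eyes.get_image(name): name is "scene" or "top" or "wrist"; returns a dict with "image" (480x640x3 uint8, red, green, blue), "z_map" (480x640 float32, m along the optical axis (not along the pixel's ray), 0 where there is no reading), "K" (3x3 intrinsics, pixels), "dist_coeffs" ([k1, k2, p1, p2, k3] as OpenCV has them; the pictures are not rectified), "cam_to_world" (4x4, takes a point from camera to world coordinates). Camera axes: x right, y up, looking along -z (the intrinsics and any distortion apply to the point x, -y, -z); pixel columns grow to the right and rows downward; lengths in m; the calibration is good to about 2 mm. A picture is of the moment at which its call begins.
- job.finish_job(): hands the job in; it is judged then, once.
Trained networks look in the newest picture that a camera, given by its name, has taken for a name from the list of things; names that differ only in an ending like _2 or _b are one class to them, and where a whole thing is asked for, a point or a joint stands for the part that bears it (a point fixed in the world has none). Each returns a list of dicts, best first, with "p" (0 to 1); they miss things now and then, are a little off and sometimes report something else, mostly with a low value. They report only what shows in the picture. A call takes as long as a camera call. They do not tell look-alikes from the thing itself.
- nets.silhouettes(camera, name): "mask" (480x640 bool, what is visible of it) and "bbox" ([left, top, right, bottom] in pixels, round what is visible of it).
The state is a dict: "t": time; "q": joint angles; "dq": joint speeds; "effort": joint torques, N m; "tool_pos": TCP position; "tool_rot": TCP orientation; "contact_force": force on the tool from outside, world axes, zero at the start; "wrist_torque": the same for the moment, N m; "opening": finger opening in m; "grip_force": force on a finger pad.
Only numpy, scipy, OpenCV 4.12 (cv2) and the standard library are available. Lean on these libraries where they do the work, as an engineer would, in place of code of your own. Each camera call takes 0.05 s, during which the arm holds its last target. There are 200 camera calls.

### The job

Close down the ultrasonics bench for the night: hang every pair of ear defenders upright over the steel rail, one cup on either side of the bar, and tip the used cuvettes out of the tray into the orange waste bin (pick up any that miss), then leave the empty tray standing flat in the middle of its white mat. Slide the mini centrifuge along the bench, without lifting or tipping it, until its whole base is inside its round mark, and leave the tip box and culture dish where they are; the order is up to you.

Things in the scene. Friction and masses are not known exactly. Their poses are not given: they have to be found in the camera images.
- rail_mid (a point): middle of the horizontal steel drying rail: a round bar 14 mm thick, 360 mm between its two upright posts (18 mm thick, with 70 mm round feet). This point is on the bar's centreline, 155 mm above the bench (so the bar's top is at 162 mm). y runs along the bar, x across it, z up. The rail is fixed
- bin: orange open-topped waste bin, 170 x 170 mm outside, 120 mm high, walls and floor 5 mm, fixed. Origin: centre of its underside; x and y along its sides, z up
- mat: the tray's flat white mat, 190 (x) x 120 (y) x 2 mm, fixed to the bench. Origin: centre of its underside
- tray: grey tray 154 (x) x 90 mm (y), side walls 28 mm high along its length; both short ends are open pouring lips rising gently by 6 mm. A blue round handle 14 mm thick bridges its width (along y) at mid-length, centreline 85 mm above the tray's underside. Floor 4 mm. 0.2 kg. Origin: centre of its underside, z up
- spinner: mini centrifuge, loose: white round base 120 mm across and 45 mm high with a blue stripe, tapering into a blue domed lid, 110 mm high in all, 0.8 kg, too wide to grip. Origin: centre of its underside, z up
- mark: flat round parking mark for the mini centrifuge, white with a red rim, 156 mm across, painted on the bench. Origin: its centre
- tipbox: bystander: loose dark teal box of yellow pipette tips, 85 (x) x 120 (y) x 62 mm high. Origin: centre of its underside
- dish: bystander: loose small pinkish culture dish, 60 mm across, 14 mm high. Origin: centre of its underside
- muff1: ear defenders with yellow cups, standing on the cups like an arch; may be absent. Rigid, 130 (x) x 64 (y) x 137 mm high, 0.2 kg. Black padded crown on top, slightly vaulted, 66 (x) x 34 (y) x 20 mm thick; at its middle it lies 120 to 137 mm above the origin. Two cups, 30 (x) x 64 (y) x 84 mm, 70 mm apart (free gap along x). Origin: midway between the cups, level with their lowest points, z up
- muff2: ear defenders with red cups, standing on the cups like an arch; may be absent. Rigid, 130 (x) x 64 (y) x 137 mm high, 0.2 kg. Black padded crown on top, slightly vaulted, 66 (x) x 34 (y) x 20 mm thick; at its middle it lies 120 to 137 mm above the origin. Two cups, 30 (x) x 64 (y) x 84 mm, 70 mm apart (free gap along x). Origin: midway between the cups, level with their lowest points, z up
- muff3: ear defenders with blue cups, standing on the cups like an arch; may be absent. Rigid, 130 (x) x 64 (y) x 137 mm high, 0.2 kg. Black padded crown on top, slightly vaulted, 66 (x) x 34 (y) x 20 mm thick; at its middle it lies 120 to 137 mm above the origin. Two cups, 30 (x) x 64 (y) x 84 mm, 70 mm apart (free gap along x). Origin: midway between the cups, level with their lowest points, z up
- cuv1: used cuvette, lying in the tray at the start; may be absent: cream square plastic stick with a green cap end, 45 (x) x 12.5 x 12.5 mm, 12 g. Origin: middle of its length, on the face that lies down at the start
- cuv2: used cuvette, lying in the tray at the start; may be absent: cream square plastic stick with a green cap end, 45 (x) x 12.5 x 12.5 mm, 12 g. Origin: middle of its length, on the face that lies down at the start
- cuv3: used cuvette, lying in the tray at the start; may be absent: cream square plastic stick with a green cap end, 45 (x) x 12.5 x 12.5 mm, 12 g. Origin: middle of its length, on the face that lies down at the start
- cuv4: used cuvette, lying in the tray at the start; may be absent: cream square plastic stick with a green cap end, 45 (x) x 12.5 x 12.5 mm, 12 g. Origin: middle of its length, on the face that lies down at the start
- cuv5: used cuvette, lying in the tray at the start; may be absent: cream square plastic stick with a green cap end, 45 (x) x 12.5 x 12.5 mm, 12 g. Origin: middle of its length, on the face that lies down at the start
- cuv6: used cuvette, lying in the tray at the start; may be absent: cream square plastic stick with a green cap end, 45 (x) x 12.5 x 12.5 mm, 12 g. Origin: middle of its length, on the face that lies down at the start
Things that resemble listed ones, but are neither listed nor needed, are in the scene too. What is shaped like the tray but pink is not meant. What is shaped like the spinner but pink is not meant.

How it is judged:
By the outcome, as a careful person would: the job done as asked, in the order asked, and still so for the second after the job is handed in, with the robot touching nothing.
Of cuv1, cuv2, cuv3, cuv4, cuv5, cuv6 only 3 to 6 are there at a start; the rules pass over those that are not, and their reading is None.
Of muff1, muff2, muff3 only 2 to 3 are there at a start; the rules pass over those that are not, and their reading is None.
At some moment in a run one of tray, spinner may be knocked a few centimetres aside while the robot is not near it.
It also fails if it takes over 192 s, if anything falls off the work surface, if the arm or the gripper's body presses on something with over 40 N, if the wrist force passes 120 N, or if a joint passes its speed limit or range.

## Working session

There is one attempt and no reset: what is moved stays moved. The work goes in short steps, Python scripts to look and compute and a tool call to move; the robot and the scene stay as the last step left them, time stands still between calls to the robot, and variables do not carry over. Pictures are saved under pics/ and viewed, at most 14 in all, crops included, and the job is handed in when it is done.

Besides the shell and the picture viewer there is one more tool, called after "Request:" as a command line: name --argument value ..., lists and objects as JSON in quotes. jog_arm: Moves the arm, as the interface text tells. Shift numbers are shares of 0.06 m and turn numbers shares of 0.1 rad, none past 1 either way. Its arguments: {"type":"object","properties":{"commands":{"type":"array","items":{"type":"number"}},"newtons":{"type":"number"}},"required":["commands"]}

```bash
mkdir -p pics; cat > h.py <<'E'
import numpy as np, cv2
from station import ctrl, eyes, job, nets
def grab(n,save=None):
    d=eyes.get_image(n)
    if save: cv2.imwrite('pics/'+save,d['image'][:,:,::-1])
    return d
def world(d):
    z=d['z_map']; h,w=z.shape
    u,v=np.meshgrid(np.arange(w),np.arange(h))
    p=cv2.undistortPoints(np.stack([u,v],-1).reshape(-1,1,2).astype(np.float64),d['K'],np.array(d['dist_coeffs'])).reshape(h,w,2)
    P=np.stack([p[...,0]*z,-p[...,1]*z,-z,np.ones_like(z)],-1)@np.array(d['cam_to_world']).T
    P=P[...,:3]; P[z==0]=np.nan
    return P
E
python3 - <<'E'
from h import *
for n in ['top','scene']:
    d=grab(n,n+'0.png'); print(n,np.round(d['cam_to_world'],2).tolist(),d['K'][0][0]); np.save(n+'.npy',world(d))
    P=np.load(n+'.npy')
    for nm in ['rail_mid','bin','mat','tray','spinner','mark','tipbox','dish','muff1','muff2','muff3','cuv1']:
        for r in nets.silhouettes(n,nm):
            Q=P[r['mask']]
            print(nm,round(r['p'],2),r['bbox'],'med',np.round(np.nanmedian(Q,0),3),'min',np.round(np.nanpercentile(Q,2,axis=0),3),'max',np.round(np.nanpercentile(Q,98,axis=0),3))
E
```

```text
top [[0.0, 0.98, -0.17, 0.24], [-1.0, 0.01, 0.02, 0.02], [0.02, 0.17, 0.98, 1.27], [0.0, 0.0, 0.0, 1.0]] 505.9177670649995
rail_mid 0.69 [260.9, 139.6, 429.1, 182.8] med [ 0.649 -0.053  0.042] min [ 0.615 -0.263 -0.002] max [0.719 0.145 0.165]
bin 0.71 [452.1, 206.9, 543.5, 281.5] med [ 0.45  -0.437  0.019] min [ 0.356 -0.504  0.001] max [ 0.527 -0.331  0.122]
mat 0.96 [367.6, 207.0, 415.3, 282.4] med [ 0.489 -0.195  0.002] min [ 0.354 -0.239 -0.003] max [ 0.542 -0.118  0.029]
mat 0.5 [402.5, 230.3, 402.8, 239.4] med [ 0.471 -0.201  0.019] min [ 0.458 -0.208  0.011] max [ 0.483 -0.195  0.024]
tray 0.64 [456.2, 309.4, 523.4, 354.0] med [ 0.231 -0.419  0.007] min [ 0.183 -0.498 -0.   ] max [ 0.279 -0.348  0.093]
tray 0.57 [369.2, 218.4, 417.1, 279.7] med [ 0.433 -0.177  0.009] min [ 0.363 -0.216  0.002] max [ 0.509 -0.125  0.095]
spinner 0.75 [141.6, 217.8, 191.5, 264.9] med [0.434 0.377 0.083] min [0.385 0.336 0.017] max [0.495 0.433 0.109]
spinner 0.75 [111.9, 297.4, 164.4, 349.7] med [0.246 0.428 0.082] min [0.192 0.39  0.009] max [0.3   0.486 0.108]
mark 0.74 [158.0, 173.0, 212.3, 
[... 4002 characters left out ...]
 0.289 0.139]
muff2 0.65 [329.5, 213.5, 375.0, 261.8] med [0.475 0.138 0.077] min [0.402 0.103 0.01 ] max [0.519 0.177 0.139]
muff3 0.79 [309.0, 220.6, 341.9, 276.3] med [0.497 0.035 0.079] min [0.403 0.007 0.01 ] max [0.527 0.063 0.139]
muff3 0.72 [368.2, 191.4, 410.4, 244.9] med [0.462 0.25  0.077] min [0.385 0.219 0.01 ] max [0.504 0.289 0.139]
muff3 0.65 [329.5, 213.5, 375.0, 261.8] med [0.475 0.138 0.077] min [0.402 0.103 0.01 ] max [0.519 0.177 0.139]
cuv1 0.5 [252.4, 260.2, 263.2, 269.4] med [ 0.426 -0.142  0.016] min [ 0.412 -0.147  0.005] max [ 0.438 -0.135  0.024]
cuv1 0.39 [238.3, 277.2, 247.3, 292.4] med [ 0.467 -0.199  0.017] min [ 0.447 -0.206  0.001] max [ 0.488 -0.191  0.022]
```

View pics/top0.png

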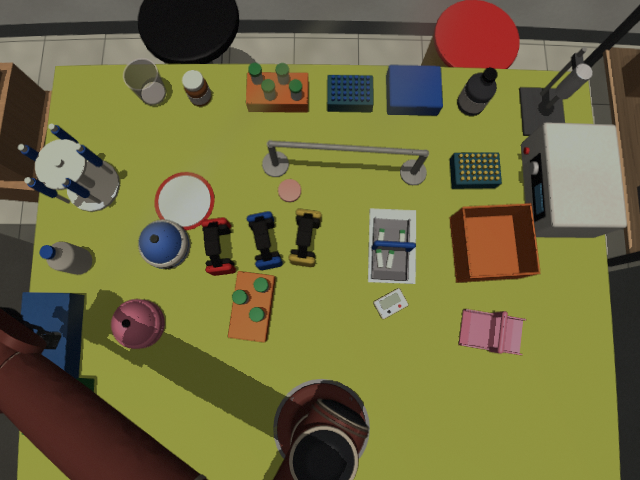

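```bash
python3 - <<'E'
import cv2
a=cv2.imread('pics/top0.png'); b=cv2.imread('pics/scene0.png')
A=cv2.resize(a[195:295,100:300],(800,400),interpolation=3)
cv2.imwrite('pics/c1.png',A[:, :])
B=cv2.resize(a[200:290,360:450],(400,400),interpolation=3);C=cv2.resize(b[240:320,210:290],(400,400),interpolation=3)
cv2.imwrite('pics/c2.png',cv2.hconcat([B,C]))
E
python3 - <<'E'
from h import *
T=np.load('top.npy');S=np.load('scene.npy'); 
s=ctrl.get_obs(); print({k:np.round(v,3).tolist() for k,v in s.items()})
A=np.concatenate([T.reshape(-1,3),S.reshape(-1,3)])
A=A[np.isfinite(A).all(1)]
def box(x0,x1,y0,y1,z0,z1): 
    m=(A[:,0]>x0)&(A[:,0]<x1)&(A[:,1]>y0)&(A[:,1]<y1)&(A[:,2]>z0)&(A[:,2]<z1); return A[m]
for n,b in dict(m_a=(.38,.53,.09,.19,.12,.15),m_b=(.36,.51,.2,.3,.12,.15),m_c=(.38,.53,-.01,.085,.12,.15),handle=(.36,.52,-.23,-.11,.075,.11),rail=(.6,.72,-.22,.1,.14,.18)).items():
    Q=box(*b); c,sz,ang=cv2.minAreaRect(Q[:,:2].astype(np.float32)); print(n,len(Q),np.round(c,4),np.round(sz,3),round(ang,1),np.round(np.percentile(Q[:,2],[5,50,95]),3))
for n,b in dict(sp=(.36,.52,.31,.47,.03,.055),bin=(.33,.55,-.53,-.31,.112,.13)).items():
    Q=box(*b);c,r=cv2.minEnclosingCircle(Q[:,:2].astype(np.float32));print(n,c,r,cv2.minAreaRect(Q[:,:2].astype(np.float32)))
# rail line fit
Q=box(.6,.72,-.22,.1,.14,.18);print(np.round(cv2.fitLine(Q[:,:2].astype(np.float32),cv2.DIST_HUBER,0,.01,.01).ravel(),4))
Q=box(.6,.72,-.3,.2,.03,.13);print('posts',Q[:,1].min(),Q[:,1].max(), [np.round(np.median(Q[(Q[:,1]*s>-.06*s)],0),3) for s in (1,-1)])
E
```

```text
{'t': 1.3, 'q': [1.072, 0.053, 1.613, -0.0, 1.476, -0.119], 'dq': [-0.001, -0.001, 0.001, 0.001, -0.002, -0.001], 'effort': [-0.001, -39.368, -37.045, -0.0, 0.001, -0.0], 'tool_pos': [0.232, 0.58, 0.199], 'tool_rot': [0.593, 3.085, 0.0], 'contact_force': [0.607, 0.443, -0.475], 'wrist_torque': [-0.047, -0.014, -0.021], 'grip_force': 0.0, 'opening': 0.086}
m_a 693 [0.4517 0.1405] [0.076 0.038] 11.3 [0.124 0.134 0.14 ]
m_b 725 [0.4367 0.2545] [0.078 0.038] 7.9 [0.123 0.134 0.14 ]
m_c 717 [0.4593 0.0428] [0.037 0.075] 82.2 [0.125 0.134 0.14 ]
handle 458 [ 0.4403 -0.1705] [0.101 0.021] 86.9 [0.081 0.092 0.097]
rail 1561 [ 0.6517 -0.06  ] [0.32 0.02] 86.9 [0.154 0.16  0.165]
sp (0.4451705515384674, 0.39010176062583923) 0.06503459066152573 ((0.4445738196372986, 0.39229437708854675), (0.12468282878398895, 0.12004704773426056), 37.70867919921875)
bin (0.4514063894748688, -0.4338700771331787) 0.1361931413412094 ((0.45103543996810913, -0.4331511855125427), (0.1854061633348465, 0.2038569301366806), 3.3440515995025635)
[ 0.0531  0.9986  0.6512 -0.0629]
posts -0.24540085597710867 0.13328114817875364 [array([0.662, 0.12 , 0.082]), array([ 0.647, -0.235,  0.084])]
```

Top view: candidates are the tray (390,245, grey with blue handle) against the pink one (490,332). The spinner is blue (162,243) against pink (137,324). The muffs are red (217,246), blue (264,240) and yellow (305,237), the mark is at (185,200) and the bin at (495,242). I choose the grey tray and the blue spinner, and check them in a crop.

View pics/c2.png

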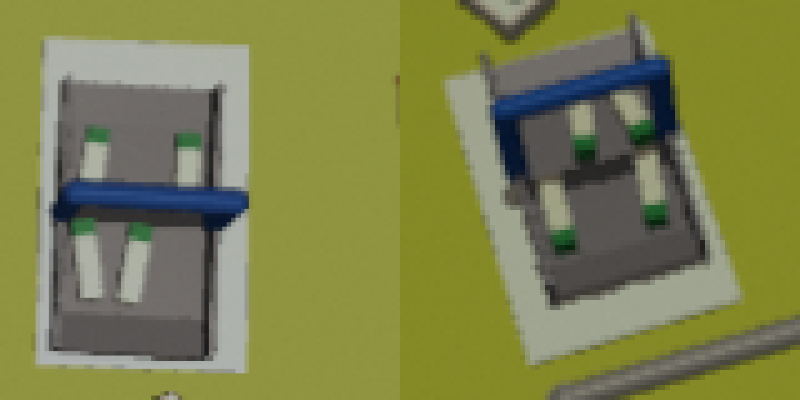

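```bash
cat >> h.py <<'E'
from scipy.spatial.transform import Rotation as Ro
def down(yaw_y,lean=0,lean_az=0):
    """tool pointing down with tool y at world azimuth yaw_y (deg); then lean the body toward lean_az by lean (deg)"""
    y=np.radians(yaw_y); Y=np.array([np.cos(y),np.sin(y),0]); Z=np.array([0,0,-1.]); X=np.cross(Y,Z)
    a=np.radians(lean_az); ax=np.array([-np.sin(a),np.cos(a),0])
    return Ro.from_rotvec(ax*np.radians(lean))*Ro.from_matrix(np.stack([X,Y,Z],1))
def plan(wps,start=None,lin=.045,ang=.085):
    """wps: list of (pos,R,grip[,nwait]); prints rows in the move's units"""
    if start is None:
        s=ctrl.get_obs(); p=np.array(s['tool_pos']); R=Ro.from_rotvec(s['tool_rot'])
    else: p,R=np.array(start[0],float),start[1]
    n_all=0
    for w in wps:
        tp,tR,g=np.array(w[0],float),w[1],w[2]; wait=w[3] if len(w)>3 else 0
        l=w[4] if len(w)>4 else lin
        n=int(max(np.ceil(np.linalg.norm(tp-p)/l-.02),np.ceil((R.inv()*tR).magnitude()/ang-.02)))
        rows=[]
        for k in range(n,0,-1):
            d=R.inv().apply((tp-p)/k)/.06; r=(R.inv()*tR).as_rotvec()/k/.1
            d=np.round(d,2); r=np.round(r,2)
            p=p+R.apply(d*.06); R=R*Ro.from_rotvec(r*.1)
            rows.append(','.join('%g'%(x+0) for x in [*d,*r,g]))
        rows+=['0,0,0,0,0,0,%g'%g]*wait
        n_all+=len(rows); print('#',n_all,np.round(tp,3)); print(', '.join(rows))
    return p,R
def st():
    s=ctrl.get_obs(); print('t',s['t'],'tcp',np.round(s['tool_pos'],4),'rot',np.round(s['tool_rot'],3),'F',np.round(s['contact_force'],1),'open',round(s['opening'],4),'grip',round(s['grip_force'],1),'q',np.round(s['q'],2))
E
python3 - <<'E'
from h import *
D=down(97.9)
plan([([.437,.2545,.21],D,65),([.437,.2545,.110],D,65),([.437,.2545,.110],D,25,5)])
E
```

```text
# 9 [0.437 0.254 0.21 ]
-0.58,-0.42,-0.02,0,0,-0.58,65, -0.55,-0.45,-0.02,0,0,-0.57,65, -0.52,-0.48,-0.02,0,0,-0.58,65, -0.5,-0.51,-0.02,0,0,-0.57,65, -0.47,-0.54,-0.02,0,0,-0.58,65, -0.43,-0.57,-0.02,0,0,-0.57,65, -0.4,-0.59,-0.02,0,0,-0.58,65, -0.37,-0.61,-0.02,0,0,-0.57,65, -0.33,-0.64,-0.03,0,0,-0.58,65
# 12 [0.437 0.254 0.11 ]
0,0,0.56,0,0,0,65, 0,0,0.55,0,0,0,65, 0,0,0.56,0,0,0,65
# 17 [0.437 0.254 0.11 ]
0,0,0,0,0,0,25, 0,0,0,0,0,0,25, 0,0,0,0,0,0,25, 0,0,0,0,0,0,25, 0,0,0,0,0,0,25
```

The crop shows the grey tray under its blue handle with 4 cuvettes: near (95,150), (188,155), (88,265) and (135,265). The mat is white. Next I reach for the red muff.

Request:
jog_arm --commands '[-0.58,-0.42,-0.02,0,0,-0.58,65,-0.55,-0.45,-0.02,0,0,-0.57,65,-0.52,-0.48,-0.02,0,0,-0.58,65,-0.5,-0.51,-0.02,0,0,-0.57,65,-0.47,-0.54,-0.02,0,0,-0.58,65,-0.43,-0.57,-0.02,0,0,-0.57,65,-0.4,-0.59,-0.02,0,0,-0.58,65,-0.37,-0.61,-0.02,0,0,-0.57,65,-0.33,-0.64,-0.03,0,0,-0.58,65,0,0,0,0,0,0,65]' --newtons 50

```text
t: 2.55
tool_pos: [0.4385, 0.2526, 0.2105]
tool_rot: [-0.21, 3.134, -0.0]
contact_force: [0.5, 0.7, -0.2]
opening: 0.0646
grip_force: 0.0
```

```bash
python3 - <<'E'
from h import *
st()
d=grab('wrist','w1.png'); P=world(d); np.save('w1.npy',P)
for r in nets.silhouettes('wrist','muff2'):
    print(round(r['p'],2),r['bbox'],np.round(np.nanmedian(P[r['mask']],0),3))
    Q=P[r['mask']]; Q=Q[np.isfinite(Q).all(1)]; C=Q[(Q[:,2]>.125)&(Q[:,2]<.15)]
    if len(C)>20: print('crown',np.round(cv2.minAreaRect(C[:,:2].astype(np.float32))[0],4),cv2.minAreaRect(C[:,:2].astype(np.float32))[1:],C[:,2].max())
E
```

```text
t 2.55 tcp [0.4385 0.2526 0.2105] rot [-0.21   3.134 -0.   ] F [ 0.5  0.7 -0.2] open 0.0646 grip 0.0 q [ 0.38 -0.24  1.87 -0.    1.52 -1.33]
0.92 [290.5, 131.6, 370.2, 278.7] [0.419 0.25  0.119]
crown [0.433  0.2527] ((0.06553710997104645, 0.03394442796707153), 7.975757122039795) 0.14035443967361247
0.68 [141.8, 126.4, 252.8, 280.5] [0.439 0.146 0.1  ]
crown [0.448  0.1406] ((0.06594712287187576, 0.03396652638912201), 11.710715293884277) 0.14059690725487914
0.59 [8.2, 121.4, 160.0, 280.0] [0.446 0.051 0.084]
crown [0.456  0.0418] ((0.034960146993398666, 0.06658726930618286), 82.24103546142578) 0.1406613322751208
```

View pics/w1.png

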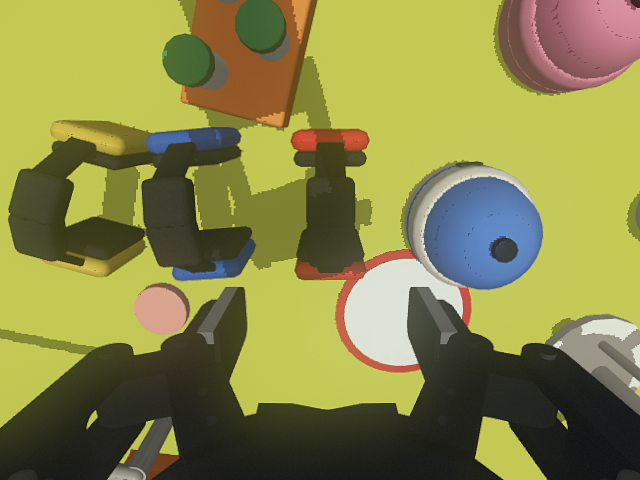

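Wrist view: red muff crown at (330,210), fingers either side at columns 230–420; blue muff at (170,205), yellow at (40,210), spinner at (475,230). The alignment is right, so I grasp.

Request:
jog_arm --commands '[0.06,0,0.56,0,0,0,65,0,0,0.56,0,0,0,65,0,0,0.55,0,0,0,65,0,0,0,0,0,0,25,0,0,0,0,0,0,25,0,0,0,0,0,0,25,0,0,0,0,0,0,25,0,0,0,0,0,0,25]' --newtons 50

```text
t: 3.65
tool_pos: [0.4342, 0.254, 0.1107]
tool_rot: [-0.217, 3.133, 0.001]
contact_force: [-0.1, -0.3, 0.2]
opening: 0.0249
grip_force: 0.0
```

```bash
python3 - <<'E'
from h import *
st()
s=ctrl.get_obs(); p=s['tool_pos']; R=Ro.from_rotvec(s['tool_rot'])
plan([([p[0],p[1],.31],R,25),([.53,.06,.32],down(87),25,2)])
E
```

```text
t 3.65 tcp [0.4342 0.254  0.1107] rot [-2.170e-01  3.133e+00  1.000e-03] F [-0.1 -0.3  0.2] open 0.0249 grip 0.0 q [ 0.38 -0.17  1.98  0.    1.33 -1.33]
# 5 [0.434 0.254 0.31 ]
0,0,-0.66,0,0,0,25, 0,0,-0.67,0,0,0,25, 0,0,-0.66,0,0,0,25, 0,0,-0.67,0,0,0,25, 0,0,-0.66,0,0,0,25
# 12 [0.53 0.06 0.32]
-0.23,-0.68,-0.03,0,0,0.38,25, -0.25,-0.68,-0.03,0,0,0.38,25, -0.28,-0.66,-0.04,0,0,0.38,25, -0.31,-0.66,-0.03,0,0.01,0.38,25, -0.33,-0.64,-0.04,0,0,0.38,25, 0,0,0,0,0,0,25, 0,0,0,0,0,0,25
```

```bash
python3 - <<'E'
from h import *
d=grab('wrist','w2.png'); e=grab('scene')
c=cv2.resize(e['image'][170:270,330:480,::-1],(600,400))
w=cv2.resize(d['image'][:,:,::-1],(533,400))
cv2.imwrite('pics/w2c.png',cv2.hconcat([cv2.resize(w,(400,400)),c[:, :400]]))
E
```

```text
(no output)
```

View pics/w2c.png

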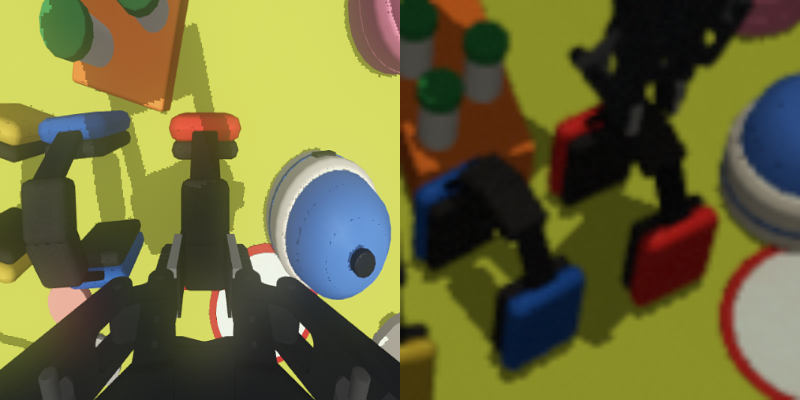

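Pads sit on both sides of the crown (columns 170 and 240), but no force yet. I'll command a tighter close.

Request:
jog_arm --commands '[0,0,0,0,0,0,5,0,0,0,0,0,0,5,0,0,0,0,0,0,5,0,0,0,0,0,0,5]' --newtons 50

```text
t: 4.25
tool_pos: [0.4337, 0.2539, 0.11]
tool_rot: [0.217, -3.134, 0.0]
contact_force: [-0.6, -0.4, -0.2]
opening: 0.0055
grip_force: 0.0
```

```bash
python3 - <<'E'
from h import *
d=grab('wrist'); P=world(d)
print(np.round(d['cam_to_world'],3).tolist())
e=grab('top'); 
for r in nets.silhouettes('wrist','muff2'):
    Q=P[r['mask']]; Q=Q[np.isfinite(Q).all(1)]; C=Q[(Q[:,2]>.125)&(Q[:,2]<.15)]
    print(round(r['p'],2),r['bbox'],len(C), np.round(cv2.minAreaRect(C[:,:2].astype(np.float32)),4).tolist() if 0 else (cv2.minAreaRect(C[:,:2].astype(np.float32)) if len(C)>10 else ''),Q.max(0))
c=cv2.resize(e['image'][180:300,160:280,::-1],(400,400))
cv2.imwrite('pics/w3c.png',cv2.hconcat([cv2.resize(d['image'][:,:,::-1],(400,400)),c]))
E
```

```text
[[-0.137, -0.953, -0.271, 0.364], [0.991, -0.132, -0.037, 0.243], [-0.001, -0.273, 0.962, 0.285], [0.0, 0.0, 0.0, 1.0]]
0.79 [0.0, 122.7, 88.5, 341.9] 0  [0.52233126 0.08120282 0.08606266]
0.77 [268.9, 135.6, 388.0, 351.0] 6047 ((0.43259698152542114, 0.2528407573699951), (0.06563840806484222, 0.03353467583656311), 7.908047676086426) [0.50666106 0.30420094 0.16623591]
0.61 [34.7, 131.4, 229.6, 348.9] 10403 ((0.4477854073047638, 0.1407790184020996), (0.0656314417719841, 0.03474864736199379), 12.275457382202148) [0.5793068  0.18340903 0.1409634 ]
```

View pics/w3c.png

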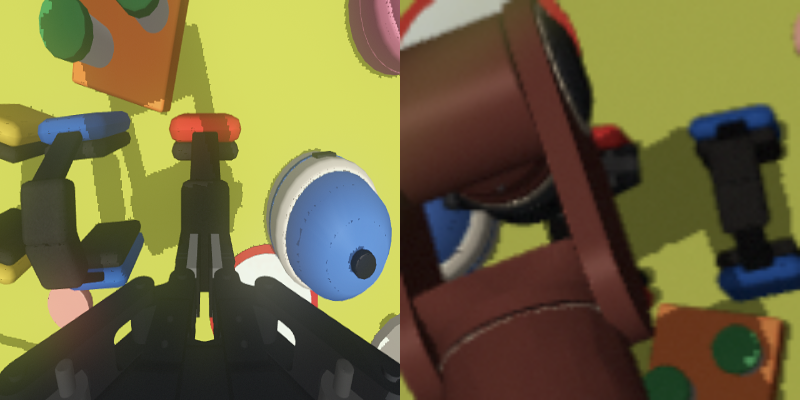

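```bash
python3 - <<'E'
from h import *
d=grab('wrist'); P=world(d)
print('ttg',ctrl.tcp_to_grasp); st()
for v in range(240,420,12): print(v,[np.round(P[v,u],3).tolist() for u in (306,344)])
E
```

```text
ttg -0.0187
t 4.45 tcp [0.4338 0.2539 0.11  ] rot [-0.217  3.134  0.   ] F [ 0.1  0.4 -0.7] open 0.0051 grip 0.0 q [ 0.38 -0.17  1.98 -0.    1.33 -1.33]
240 [[0.411, 0.24, 0.133], [0.409, 0.256, 0.133]]
252 [[0.416, 0.241, 0.135], [0.414, 0.257, 0.134]]
264 [[0.421, 0.242, 0.136], [0.419, 0.258, 0.135]]
276 [[0.425, 0.242, 0.138], [0.424, 0.258, 0.136]]
288 [[0.423, 0.243, 0.154], [0.421, 0.257, 0.155]]
300 [[0.423, 0.244, 0.164], [0.422, 0.257, 0.164]]
312 [[0.423, 0.244, 0.174], [0.421, 0.256, 0.174]]
324 [[0.422, 0.244, 0.183], [0.422, 0.256, 0.18]]
336 [[0.422, 0.245, 0.19], [0.42, 0.255, 0.191]]
348 [[0.422, 0.245, 0.196], [0.422, 0.256, 0.195]]
360 [[0.422, 0.245, 0.201], [0.428, 0.257, 0.19]]
372 [[0.424, 0.246, 0.204], [0.433, 0.257, 0.19]]
384 [[0.437, 0.247, 0.191], [0.437, 0.258, 0.19]]
396 [[0.441, 0.247, 0.192], [0.439, 0.258, 0.193]]
408 [[0.424, 0.246, 0.216], [0.423, 0.255, 0.217]]
```

Fingertips measure at z≈0.14, directly above the crown, while tool_pos says 0.11. In the camera frame the tips stand about 30 mm higher than reported. Going 28 mm lower is safe either way, because the body clears the crown.

Request:
jog_arm --commands '[0,0,0,0,0,0,65,0,0,0,0,0,0,65,0,0,0,0,0,0,65,0,0,0,0,0,0,65,0,0,0.24,0,0,0,65,0,0,0.23,0,0,0,65,0,0,0,0,0,0,20,0,0,0,0,0,0,20,0,0,0,0,0,0,20,0,0,0,0,0,0,20,0,0,0,0,0,0,20]' --newtons 50

```text
t: 5.82
tool_pos: [0.4337, 0.2538, 0.0818]
tool_rot: [0.217, -3.134, 0.0]
contact_force: [0.0, 0.6, -1.8]
opening: 0.0331
grip_force: 51.7
```

```bash
python3 - <<'E'
from h import *
st(); d=grab('wrist'); P=world(d)
for v in range(260,340,8): print(v,[np.round(P[v,u],3).tolist() for u in (290,298,320,344,352)])
E
```

```text
t 5.825 tcp [0.4337 0.2538 0.0818] rot [ 0.217 -3.134  0.   ] F [ 0.   0.6 -1.8] open 0.0331 grip 51.7 q [ 0.38 -0.14  2.   -0.    1.28 -1.33]
260 [[0.41, 0.236, 0.133], [0.41, 0.239, 0.133], [0.409, 0.247, 0.132], [0.408, 0.255, 0.132], [0.407, 0.258, 0.133]]
268 [[0.413, 0.236, 0.133], [0.413, 0.239, 0.133], [0.411, 0.247, 0.134], [0.41, 0.255, 0.134], [0.41, 0.258, 0.133]]
276 [[0.415, 0.237, 0.135], [0.415, 0.24, 0.135], [0.414, 0.247, 0.135], [0.412, 0.255, 0.136], [0.413, 0.258, 0.134]]
284 [[0.419, 0.237, 0.134], [0.418, 0.24, 0.136], [0.417, 0.248, 0.135], [0.416, 0.256, 0.135], [0.416, 0.259, 0.135]]
292 [[0.421, 0.238, 0.135], [0.421, 0.24, 0.136], [0.42, 0.248, 0.136], [0.418, 0.256, 0.137], [0.418, 0.259, 0.136]]
300 [[0.424, 0.238, 0.137], [0.423, 0.241, 0.137], [0.422, 0.248, 0.137], [0.421, 0.257, 0.136], [0.421, 0.26, 0.137]]
308 [[0.427, 0.238, 0.137], [0.426, 0.241, 0.138], [0.425, 0.249, 0.138], [0.424, 0.257, 0.138], [0.423, 0.26, 0.138]]
316 [[0.429, 0.239, 0.138], [0.429, 0.241, 0.138], [0.427, 0.249, 0.139], [0.426, 0.257, 0.139], [0.426, 0.26, 0.139]]
324 [[0.431, 0.239, 0.14], [0.432, 0.242, 0.139], [0.43, 0.249, 0.14], [0.429, 0.258, 0.14], [nan, nan, nan]]
332 [[0.436, 0.239, 0.138], [0.436, 0.242, 0.138], [0.434, 0.25, 0.139], [0.433, 0.259, 0.138], [0.433, 0.261, 0.138]]
```

Gripped at 33 mm with 52 N, so the offset is confirmed: true tip z ≈ reported + 0.03. Next I lift and approach the rail.

```bash
python3 - <<'E'
from h import *
s=ctrl.get_obs(); p=s['tool_pos']; R=Ro.from_rotvec(s['tool_rot'])
plan([([p[0],p[1],.29],R,20),([.50,.06,.29],down(87),20,2)])
E
```

```text
# 5 [0.434 0.254 0.29 ]
0,0,-0.69,0,0,0,20, 0,0,-0.7,0,0,0,20, 0,0,-0.69,0,0,0,20, 0,0,-0.7,0,0,0,20, 0,0,-0.69,0,0,0,20
# 12 [0.5  0.06 0.29]
-0.13,-0.67,0,0,0,0.38,20, -0.16,-0.67,0,0,0,0.38,20, -0.18,-0.66,0,0,0,0.38,20, -0.2,-0.65,0,0,0,0.38,20, -0.23,-0.64,0,0,0,0.39,20, 0,0,0,0,0,0,20, 0,0,0,0,0,0,20
```

Request:
jog_arm --commands '[0,0,-0.69,0,0,0,20,0,0,-0.7,0,0,0,20,0,0,-0.69,0,0,0,20,0,0,-0.7,0,0,0,20,0,0,-0.69,0,0,0,20,-0.13,-0.67,0,0,0,0.38,20,-0.16,-0.67,0,0,0,0.38,20,-0.18,-0.66,0,0,0,0.38,20,-0.2,-0.65,0,0,0,0.38,20,-0.23,-0.64,0,0,0,0.39,20,0,0,0,0,0,0,20,0,0,0,0,0,0,20]'

```text
t: 7.38
tool_pos: [0.4999, 0.0602, 0.2899]
tool_rot: [-0.083, -3.14, -0.001]
contact_force: [-1.0, 0.2, -1.8]
opening: 0.0335
grip_force: 51.9
```

```bash
python3 - <<'E'
from h import *
st(); d=grab('wrist','w4.png'); P=world(d); e=grab('scene'); T=world(e)
c=cv2.resize(e['image'][170:370,220:460,::-1],(480,400))
cv2.imwrite('pics/w4c.png',cv2.hconcat([cv2.resize(d['image'][:,:,::-1],(320,240)).copy() if 0 else cv2.resize(d['image'][:,:,::-1],(320,400)),c]))
for n,A in (('w',P),('s',T)):
  A=A.reshape(-1,3);A=A[np.isfinite(A).all(1)]
  for y0 in np.arange(-.22,.12,.05):
    Q=A[(abs(A[:,1]-y0-.025)<.025)&(A[:,2]>.15)&(A[:,2]<.18)&(A[:,0]>.62)&(A[:,0]<.69)]
    if len(Q)>10: print(n,round(y0+.025,3),len(Q),np.round(np.percentile(Q[:,0],[5,50,95]),4),np.round(np.percentile(Q[:,2],[50,95]),4))
  Q=A[(A[:,2]>.19)&(A[:,2]<.29)&(A[:,0]>.42)&(A[:,0]<.6)&(A[:,1]>.0)&(A[:,1]<.13)]
  if len(Q): print(n,'muff',np.round(Q.min(0),3),np.round(Q.max(0),3))
E
```

```text
t 7.375 tcp [0.4999 0.0602 0.2899] rot [-8.30e-02 -3.14e+00 -1.00e-03] F [-1.   0.2 -1.8] open 0.0335 grip 51.9 q [-0.03 -0.28  1.77  0.    1.65 -1.55]
w -0.195 745 [0.6345 0.6382 0.6459] [0.1609 0.1631]
w -0.145 173 [0.6368 0.6382 0.6432] [0.1594 0.1626]
w muff [0.434 0.028 0.229] [0.564 0.094 0.29 ]
s -0.195 124 [0.6406 0.6478 0.6529] [0.1589 0.163 ]
s -0.145 120 [0.6436 0.6504 0.6553] [0.1592 0.1644]
s -0.095 116 [0.6461 0.6529 0.6578] [0.1599 0.1639]
s -0.045 115 [0.6472 0.6555 0.6605] [0.1591 0.1651]
s 0.005 114 [0.6502 0.6581 0.6633] [0.1598 0.1639]
s 0.055 112 [0.653  0.6608 0.6658] [0.1595 0.1646]
s 0.105 113 [0.6548 0.6634 0.669 ] [0.1592 0.1644]
s muff [0.441 0.027 0.21 ] [0.571 0.09  0.29 ]
```

View pics/w4c.png

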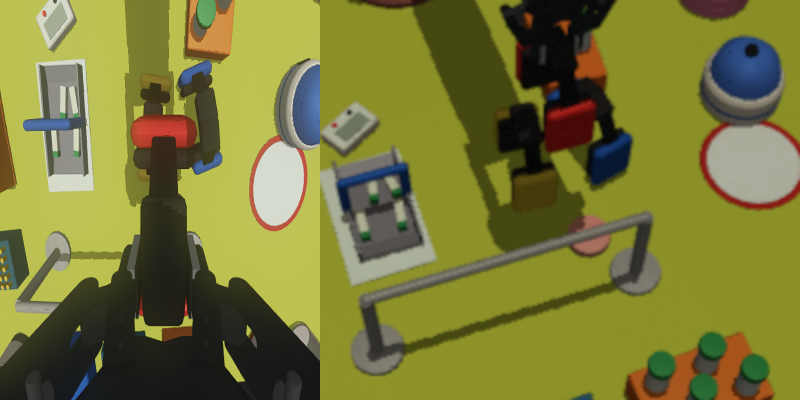

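Red muff is held upright (scene crop 570,125) and the rail runs (365,300)–(650,215). In the wrist frame the rail is x = 0.641+0.053(y+0.195). Finger tips reach below the crown, so I stop just above the bar and release there.

```bash
python3 - <<'E'
from h import *
D=down(87)
plan([([.654,.05,.29],D,20,1),([.654,.05,.138],D,20,1)])
E
```

```text
# 5 [0.654 0.05  0.29 ]
-0.64,-0.01,0,0,0,0,20, -0.65,-0.01,0,0,0,0,20, -0.64,-0.01,0,0,0,0,20, -0.65,-0.02,0,0,0,0.01,20, 0,0,0,0,0,0,20
# 10 [0.654 0.05  0.138]
0,0,0.63,0,0,0,20, 0,0,0.63,0,0,0,20, 0,0,0.64,0,0,0,20, 0,0,0.63,0,0,0,20, 0,0,0,0,0,0,20
```

Request:
jog_arm --commands '[-0.64,-0.01,0,0,0,0,20,-0.65,-0.01,0,0,0,0,20,-0.64,-0.01,0,0,0,0,20,-0.65,-0.02,0,0,0,0.01,20,0,0,0,0,0,0,20,0,0,0.63,0,0,0,20,0,0,0.63,0,0,0,20,0,0,0.6,0,0,0,20,0,0,0.4,0,0,0,20,0,0,0,0,0,0,20]'

```text
t: 8.72
tool_pos: [0.6518, 0.0499, 0.1517]
tool_rot: [-0.082, -3.135, -0.0]
contact_force: [-0.8, -0.4, -1.4]
opening: 0.0331
grip_force: 51.7
```

Request:
jog_arm --commands '[0,0,0.17,0,0,0,20,0,0,0,0,0,0,20]'

```text
t: 8.98
tool_pos: [0.6545, 0.049, 0.1448]
tool_rot: [0.084, 3.14, 0.0]
contact_force: [-0.5, 0.3, -1.6]
opening: 0.0331
grip_force: 51.8
```

Request:
jog_arm --commands '[0,0,0.05,0,0,0,20,0,0,0,0,0,0,20]'

```text
t: 9.22
tool_pos: [0.6546, 0.0488, 0.1415]
tool_rot: [0.085, 3.14, 0.0]
contact_force: [0.1, -0.2, -2.2]
opening: 0.033
grip_force: 51.8
```

Request:
jog_arm --commands '[0,0,0.1,0,0,0,20,0,0,0,0,0,0,20]'

```text
t: 9.48
tool_pos: [0.6539, 0.0488, 0.1343]
tool_rot: [-0.085, -3.139, -0.0]
contact_force: [0.3, -0.4, -2.8]
opening: 0.0331
grip_force: 51.8
```

Request:
jog_arm --commands '[0,0,0.06,0,0,0,20,0,0,0,0,0,0,20]'

```text
t: 9.72
tool_pos: [0.6542, 0.0488, 0.1311]
tool_rot: [-0.084, -3.14, -0.0]
contact_force: [0.9, 0.6, -2.6]
opening: 0.0333
grip_force: 51.8
```

```bash
python3 - <<'E'
from h import *
st(); e=grab('scene')
cv2.imwrite('pics/s5.png',cv2.resize(e['image'][200:360,220:420,::-1],(750,600)))
E
```

```text
t 9.725 tcp [0.6542 0.0488 0.1311] rot [-0.084 -3.14  -0.   ] F [ 0.9  0.6 -2.6] open 0.0333 grip 51.8 q [-0.04  0.17  1.6   0.    1.37 -1.56]
```

View pics/s5.png

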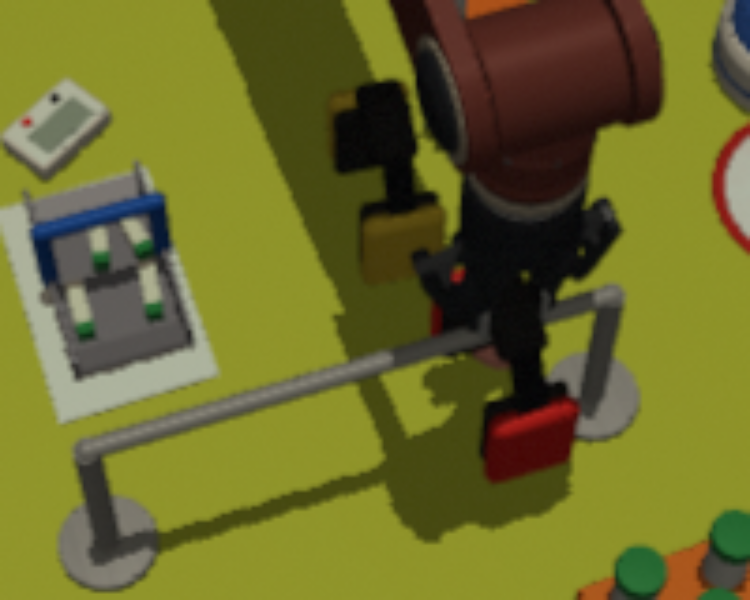

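The muff straddles the bar (red cup at 530,440, the other cup behind at 450,300), near the right post. I lower a touch more, watching the force.

Request:
jog_arm --commands '[0,0,0.04,0,0,0,20,0,0,0,0,0,0,20]'

```text
t: 10.02
tool_pos: [0.6544, 0.0488, 0.129]
tool_rot: [-0.084, -3.14, 0.0]
contact_force: [0.1, -0.3, -1.7]
opening: 0.033
grip_force: 51.8
```

Request:
jog_arm --commands '[0,0,0.04,0,0,0,20,0,0,0,0,0,0,20]'

```text
t: 10.28
tool_pos: [0.6547, 0.0488, 0.1288]
tool_rot: [0.084, 3.14, -0.0]
contact_force: [-4.5, -0.5, 4.3]
opening: 0.0332
grip_force: 55.9
```

Request:
jog_arm --commands '[0,0,0.04,0,0,0,20,0,0,0,0,0,0,20]'

```text
t: 10.52
tool_pos: [0.6548, 0.0488, 0.1286]
tool_rot: [0.084, 3.14, -0.0]
contact_force: [-8.8, -0.0, 12.6]
opening: 0.0328
grip_force: 60.4
```

Contact at 0.129. I back off slightly, release and rise, then look.

Request:
jog_arm --commands '[0,0,-0.08,0,0,0,20,0,0,0,0,0,0,60,0,0,0,0,0,0,60,0,0,0,0,0,0,60,0,0,-0.3,0,0,0,60,0,0,-0.7,0,0,0,60,0,0,-0.7,0,0,0,60,0,0,0,0,0,0,60]'

```text
t: 11.52
tool_pos: [0.6574, 0.0487, 0.2387]
tool_rot: [0.084, 3.129, -0.0]
contact_force: [0.8, 0.8, 1.0]
opening: 0.0598
grip_force: 0.0
```

```bash
python3 - <<'E'
from h import *
st(); d=grab('wrist'); P=world(d); e=grab('scene');S=world(e)
for n,P in (('wrist',P),('scene',S)):
  for r in nets.silhouettes(n,'muff2'):
    Q=P[r['mask']]; Q=Q[np.isfinite(Q).all(1)]
    zt=np.percentile(Q[:,2],98); C=Q[(Q[:,2]>zt-.016)]
    if len(C)>10: print(n,round(r['p'],2),np.round(np.percentile(Q,2,axis=0),3),np.round(np.percentile(Q,98,axis=0),3),cv2.minAreaRect(C[:,:2].astype(np.float32)))
D=down(101.7)
s=ctrl.get_obs(); R=Ro.from_rotvec(s['tool_rot']);p=s['tool_pos']
plan([([p[0],p[1],.24],R,60),([.449,.141,.2],D,60),([.449,.141,.0925],D,60),([.449,.141,.0925],D,20,5)])
E
```

```text
t 11.525 tcp [0.6574 0.0487 0.2387] rot [ 0.084  3.129 -0.   ] F [0.8 0.8 1. ] open 0.0598 grip 0.0 q [-0.04  0.1   1.49  0.    1.53 -1.56]
wrist 0.96 [0.493 0.12  0.012] [0.516 0.177 0.091] ((0.5054687261581421, 0.15022018551826477), (0.06240861117839813, 0.024215007200837135), 87.65577697753906)
wrist 0.79 [0.589 0.018 0.057] [0.713 0.076 0.182] ((0.6541244387626648, 0.046887122094631195), (0.03408599644899368, 0.06749260425567627), 86.53380584716797)
wrist 0.58 [0.493 0.006 0.018] [0.523 0.062 0.107] ((0.5017327070236206, 0.03429778292775154), (0.02197004295885563, 0.011055024340748787), 84.83743286132812)
wrist 0.24 [ 0.491  0.284 -0.   ] [0.631 0.389 0.003] ((0.563132643699646, 0.33365973830223083), (0.1577570140361786, 0.111810103058815), 7.951547145843506)
scene 0.79 [0.403 0.007 0.009] [0.527 0.062 0.139] ((0.5347986817359924, 0.027175409719347954), (0.03828772157430649, 0.22346512973308563), 77.53340911865234)
scene 0.66 [0.598 0.018 0.06 ] [0.722 0.073 0.183] ((0.6593316793441772, 0.04861881583929062), (0.032887641340494156, 0.07072442024946213), 86.0855941772461)
scene 0.59 [0.398 0.101 0.008] [0.52  0.162 0.087] ((0.5185176134109497, 0.09182478487491608), (0.03224390745162964, 0.25940003991127014), 78.00184631347656)
# 1 [0.654 0.049 0.24 ]
0,0,-0.17,0,0,0,60
# 7 [0.449 0.141 0.2  ]
0.58,0.23,0.11,0,0,-0.43,60, 0.57,0.25,0.11,0,0,-0.43,60, 0.56,0.27,0.11,0,-0.01,-0.43,60, 0.55,0.3,0.11,0,0,-0.43,60, 0.54,0.32,0.12,0,-0.01,-0.43,60, 0.52,0.34,0.11,0,0,-0.43,60
# 10 [0.449 0.141 0.092]
0,0,0.6,0,0,0,60, 0,0,0.6,0,0,0,60, 0,0,0.6,0,0,0,60
# 15 [0.449 0.141 0.092]
0,0,0,0,0,0,20, 0,0,0,0,0,0,20, 0,0,0,0,0,0,20, 0,0,0,0,0,0,20, 0,0,0,0,0,0,20
```

The red muff hangs: crown top reads 0.182 (expected 0.179 plus bias), aligned with the bar. Blue is next.

Request:
jog_arm --commands '[0,0,-0.15,0,0,0,60,0.58,0.23,0.11,0,0,-0.43,60,0.57,0.25,0.11,0,0,-0.43,60,0.56,0.27,0.11,0,-0.01,-0.43,60,0.55,0.3,0.11,0,0,-0.43,60,0.54,0.32,0.12,0,-0.01,-0.43,60,0.52,0.34,0.11,0,0,-0.43,60,0,0,0.6,0,0,0,60,0,0,0,0,0,0,60]'

```text
t: 12.85
tool_pos: [0.4471, 0.1406, 0.1609]
tool_rot: [0.321, -3.121, 0.0]
contact_force: [0.5, -0.2, 0.4]
opening: 0.0601
grip_force: 0.0
```

```bash
python3 - <<'E'
from h import *
st(); D=down(101.7)
plan([([.449,.141,.0925],D,60),([.449,.141,.0925],D,20,5),([.449,.141,.30],D,20),([.50,-.058,.30],down(87),20)])
plan([([.6485,-.058,.30],down(87),20,1),([.6485,-.058,.150],down(87),20,2)],start=([.50,-.058,.30],down(87)))
E
```

```text
t 12.85 tcp [0.4471 0.1406 0.1609] rot [ 0.321 -3.121  0.   ] F [ 0.5 -0.2  0.4] open 0.0601 grip 0.0 q [ 0.15 -0.31  2.   -0.    1.45 -1.63]
# 2 [0.449 0.141 0.092]
-0.02,0,0.57,0,-0.02,0,60, -0.02,0,0.57,0,-0.02,0,60
# 7 [0.449 0.141 0.092]
0,0,0,0,0,0,20, 0,0,0,0,0,0,20, 0,0,0,0,0,0,20, 0,0,0,0,0,0,20, 0,0,0,0,0,0,20
# 12 [0.449 0.141 0.3  ]
0,0,-0.69,0,0,0,20, 0,0,-0.69,0,0,0,20, 0,0,-0.69,0,0,0,20, 0,0,-0.69,0,0,0,20, 0.01,0,-0.7,0,0,0,20
# 17 [ 0.5   -0.058  0.3  ]
-0.03,-0.68,0,0,0,0.51,20, -0.07,-0.68,0,0,0,0.52,20, -0.1,-0.68,0,0,0,0.51,20, -0.14,-0.67,0,0,0,0.52,20, -0.17,-0.67,0,0,0,0.51,20
# 5 [ 0.648 -0.058  0.3  ]
-0.62,0.03,0,0,0,0,20, -0.62,0.03,0,0,0,0,20, -0.62,0.03,0,0,0,0,20, -0.61,0.04,0,0,0,0,20, 0,0,0,0,0,0,20
# 11 [ 0.648 -0.058  0.15 ]
0,0,0.63,0,0,0,20, 0,0,0.62,0,0,0,20, 0,0,0.62,0,0,0,20, 0,0,0.63,0,0,0,20, 0,0,0,0,0,0,20, 0,0,0,0,0,0,20
```

Request:
jog_arm --commands '[-0.02,0,0.57,0,-0.02,0,60,-0.02,0,0.57,0,-0.02,0,60,0,0,0,0,0,0,20,0,0,0,0,0,0,20,0,0,0,0,0,0,20,0,0,0,0,0,0,20,0,0,0,0,0,0,20]'

```text
t: 13.72
tool_pos: [0.453, 0.1414, 0.0965]
tool_rot: [-0.319, 3.117, 0.001]
contact_force: [0.5, 0.1, 0.1]
opening: 0.0321
grip_force: 52.5
```

Request:
jog_arm --commands '[0,0,-0.69,0,0,0,20,0,0,-0.69,0,0,0,20,0,0,-0.69,0,0,0,20,0,0,-0.69,0,0,0,20,0.01,0,-0.7,0,0,0,20,-0.03,-0.68,0,0,0,0.51,20,-0.07,-0.68,0,0,0,0.52,20,-0.1,-0.68,0,0,0,0.51,20,-0.14,-0.67,0,0,0,0.52,20,-0.17,-0.67,0,0,0,0.51,20,0,0,0,0,0,0,20,0,0,0,0,0,0,20]'

```text
t: 15.22
tool_pos: [0.5012, -0.0579, 0.303]
tool_rot: [0.083, 3.135, 0.003]
contact_force: [0.5, -0.3, -1.7]
opening: 0.0326
grip_force: 52.3
```

```bash
python3 - <<'E'
from h import *
st()
for n in ('wrist','scene'):
  P=world(grab(n)); 
  A=P.reshape(-1,3); A=A[np.isfinite(A).all(1)]
  for z0,z1 in ((.2,.25),(.25,.29)):
    Q=A[(A[:,2]>z0)&(A[:,2]<z1)&(A[:,0]>.40)&(A[:,0]<.6)&(A[:,1]>-.13)&(A[:,1]<.015)]
    if len(Q): print(n,np.round(np.percentile(Q,1,axis=0),3),np.round(np.percentile(Q,99,axis=0),3),cv2.minAreaRect(Q[:,:2].astype(np.float32)))
plan([([.6485,-.058,.30],down(87),20,1),([.6485,-.058,.150],down(87),20,2)])
E
```

```text
t 15.225 tcp [ 0.5012 -0.0579  0.303 ] rot [8.300e-02 3.135e+00 3.000e-03] F [ 0.5 -0.3 -1.7] open 0.0326 grip 52.3 q [-0.26 -0.28  1.75  0.    1.67 -1.78]
wrist [ 0.433 -0.047  0.216] [ 0.434 -0.033  0.228] ((0.433011919260025, -0.039603881537914276), (0.014496687799692154, 0.0004617589002009481), 84.73725891113281)
wrist [ 0.432 -0.087  0.276] [ 0.556 -0.027  0.29 ] ((0.4958537220954895, -0.05834042280912399), (0.06348071247339249, 0.12785230576992035), 87.82766723632812)
scene [ 0.444 -0.089  0.21 ] [ 0.568 -0.027  0.25 ] ((0.5063579082489014, -0.05501292273402214), (0.06506320834159851, 0.12504830956459045), 87.16827392578125)
scene [ 0.445 -0.089  0.251] [ 0.568 -0.028  0.29 ] ((0.5059072375297546, -0.05683862417936325), (0.06423941254615784, 0.12652020156383514), 89.09210968017578)
# 5 [ 0.648 -0.058  0.3  ]
-0.61,0.03,0.02,0,0.01,0,20, -0.61,0.03,0.02,0.01,0.02,0,20, -0.62,0.03,0.01,0,0.01,0,20, -0.61,0.03,0.01,0.01,0.02,0.01,20, 0,0,0,0,0,0,20
# 11 [ 0.648 -0.058  0.15 ]
0,0,0.63,0,0,0,20, 0,0,0.62,0,0,0,20, 0,0,0.63,0,0,0,20, 0,0,0.62,0,0,0,20, 0,0,0,0,0,0,20, 0,0,0,0,0,0,20
```

Request:
jog_arm --commands '[-0.62,0.03,0.01,0,0,0,20,-0.62,0.03,0.01,0,0.02,0,20,-0.63,0.03,0.01,0,0.01,0,20,-0.62,0.03,0.01,0,0,0,20,0,0,0,0,0,0,20,0,0,0.63,0,0,0,20,0,0,0.62,0,0,0,20,0,0,0.63,0,0,0,20,0,0,0.6,0,0,0,20,0,0,0,0,0,0,20,0,0,0,0,0,0,20]'

```text
t: 16.7
tool_pos: [0.652, -0.0585, 0.1548]
tool_rot: [0.082, 3.135, 0.001]
contact_force: [-0.5, -1.0, -0.6]
opening: 0.0324
grip_force: 52.3
```

Request:
jog_arm --commands '[0,0,0.1,0,0,0,20,0,0,0,0,0,0,20]'

```text
t: 16.95
tool_pos: [0.6518, -0.0588, 0.1477]
tool_rot: [0.083, 3.136, 0.002]
contact_force: [-0.4, 0.0, -1.2]
opening: 0.0323
grip_force: 52.3
```

Request:
jog_arm --commands '[0,0,0.05,0,0,0,20,0,0,0,0,0,0,20]'

```text
t: 17.2
tool_pos: [0.6513, -0.0587, 0.1434]
tool_rot: [0.083, 3.138, 0.002]
contact_force: [-0.5, 0.5, -2.2]
opening: 0.0322
grip_force: 52.3
```

Request:
jog_arm --commands '[0,0,0.05,0,0,0,20,0,0,0,0,0,0,20,0,0,0,0,0,0,20]'

```text
t: 17.58
tool_pos: [0.6514, -0.0588, 0.1406]
tool_rot: [0.083, 3.138, 0.002]
contact_force: [0.2, 0.1, -2.0]
opening: 0.0325
grip_force: 52.3
```

Request:
jog_arm --commands '[0,0,0,0,0,0,60,0,0,0,0,0,0,60,0,0,0,0,0,0,60,0,0,-0.3,0,0,0,60,0,0,-0.7,0,0,0,60,0,0,-0.7,0,0,0,60,0,0,0,0,0,0,60,0,0,0,0,0,0,60]'

```text
t: 18.58
tool_pos: [0.6512, -0.0589, 0.2434]
tool_rot: [0.083, 3.137, 0.002]
contact_force: [-0.9, 0.6, -0.3]
opening: 0.0603
grip_force: 0.0
```

```bash
python3 - <<'E'
from h import *
st()
for n in ('wrist','scene'):
  P=world(grab(n))
  for r in nets.silhouettes(n,'muff2'):
    Q=P[r['mask']]; Q=Q[np.isfinite(Q).all(1)]
    zt=np.percentile(Q[:,2],98); C=Q[(Q[:,2]>zt-.016)]
    if len(C)>10: print(n,round(r['p'],2),np.round(np.percentile(Q,2,axis=0),3),np.round(np.percentile(Q,98,axis=0),3),cv2.minAreaRect(C[:,:2].astype(np.float32)))
D=down(82.2)
plan([([.6513,-.0585,.26],Ro.from_rotvec(ctrl.get_obs()['tool_rot']),60),([.457,.041,.2],D,60),([.457,.041,.16],D,60,2)])
E
```

```text
t 18.575 tcp [ 0.6512 -0.0589  0.2434] rot [8.300e-02 3.137e+00 2.000e-03] F [-0.9  0.6 -0.3] open 0.0603 grip 0.0 q [-0.2   0.1   1.49  0.    1.55 -1.72]
wrist 0.87 [ 0.588 -0.088  0.115] [ 0.71  -0.033  0.183] ((0.64677494764328, -0.0603681318461895), (0.034064967185258865, 0.06529918313026428), 87.32191467285156)
wrist 0.84 [0.589 0.015 0.061] [0.713 0.073 0.182] ((0.6545721292495728, 0.045994795858860016), (0.033949606120586395, 0.06714115291833878), 86.79822540283203)
wrist 0.64 [0.491 0.002 0.011] [0.523 0.061 0.112] ((0.49910029768943787, 0.034519635140895844), (0.021842045709490776, 0.011918159201741219), 81.5655288696289)
wrist 0.62 [ 0.456 -0.157  0.007] [ 0.487 -0.141  0.021] ((0.47045302391052246, -0.15125587582588196), (0.017166944220662117, 0.03428255394101143), 79.62338256835938)
scene 0.89 [0.599 0.018 0.052] [0.722 0.075 0.183] ((0.6593292951583862, 0.04891715943813324), (0.0336829349398613, 0.06855592876672745), 89.15719604492188)
scene 0.47 [0.5   0.005 0.008] [0.529 0.063 0.082] ((0.5803045630455017, 0.0209036972373724), (0.04854936897754669, 0.16903944313526154), 82.29234313964844)
# 1 [ 0.651 -0.058  0.26 ]
-0.02,0.01,-0.32,0,0,0,60
# 7 [0.457 0.041 0.2  ]
0.55,0.25,0.17,0,0,0.14,60, 0.56,0.24,0.17,0,0,0.14,60, 0.56,0.23,0.17,0,0,0.14,60, 0.57,0.22,0.16,0.01,0,0.14,60, 0.57,0.21,0.17,0,0,0.14,60, 0.56,0.21,0.16,0.01,0,0.13,60
# 10 [0.457 0.041 0.16 ]
0,0,0.67,0,0,0,60, 0,0,0,0,0,0,60, 0,0,0,0,0,0,60
```

Blue hangs (crown top 0.183 at y=-0.060). Now yellow.

Request:
jog_arm --commands '[-0.02,0.01,-0.32,0,0,0,60,0.55,0.25,0.17,0,0,0.14,60,0.56,0.24,0.17,0,0,0.14,60,0.56,0.23,0.17,0,0,0.14,60,0.57,0.22,0.16,0.01,0,0.14,60,0.57,0.21,0.17,0,0,0.14,60,0.56,0.21,0.16,0.01,0,0.13,60,0,0,0.67,0,0,0,60,0,0,0,0,0,0,60,0,0,0,0,0,0,60]'

```text
t: 20.02
tool_pos: [0.4593, 0.0405, 0.163]
tool_rot: [0.213, 3.13, -0.001]
contact_force: [-0.2, -1.1, 1.2]
opening: 0.0598
grip_force: 0.0
```

```bash
python3 - <<'E'
from h import *
st(); P=world(grab('wrist'))
for r in nets.silhouettes('wrist','muff1'):
    Q=P[r['mask']]; Q=Q[np.isfinite(Q).all(1)]
    zt=np.percentile(Q[:,2],98); C=Q[(Q[:,2]>zt-.016)]
    if len(C)>10: print(round(r['p'],2),zt,cv2.minAreaRect(C[:,:2].astype(np.float32)))
D=down(82.2)
plan([([.457,.041,.0945],D,60,1),([.457,.041,.0945],D,20,5),([.457,.041,.30],D,20),([.50,-.164,.30],down(87),20,2)])
plan([([.6445,-.164,.30],down(87),20,1),([.6445,-.164,.155],down(87),20,2)],start=([.50,-.164,.30],down(87)))
E
```

```text
t 20.025 tcp [0.4593 0.0405 0.163 ] rot [ 2.13e-01  3.13e+00 -1.00e-03] F [-0.2 -1.1  1.2] open 0.0598 grip 0.0 q [-0.07 -0.34  2.02 -0.    1.45 -1.51]
0.88 0.10359789427364413 ((0.5135756134986877, -0.009562253952026367), (0.02144579216837883, 0.16395868360996246), 70.91142272949219)
0.69 0.11131069027334231 ((0.5912689566612244, 0.04987353831529617), (0.06352272629737854, 0.010258686728775501), 87.68374633789062)
0.66 0.13906818214761044 ((0.4552629292011261, 0.040758296847343445), (0.03403082117438316, 0.06713920086622238), 81.8225326538086)
# 3 [0.457 0.041 0.094]
0.03,0,0.57,0,0.03,0,60, 0.02,0,0.58,0,0.03,0,60, 0,0,0,0,0,0,60
# 8 [0.457 0.041 0.094]
0,0,0,0,0,0,20, 0,0,0,0,0,0,20, 0,0,0,0,0,0,20, 0,0,0,0,0,0,20, 0,0,0,0,0,0,20
# 13 [0.457 0.041 0.3  ]
0,0,-0.69,0,0,0,20, 0,0,-0.68,0,0,0,20, 0,0,-0.69,0,0,0,20, 0,0,-0.68,0,0,0,20, 0,0,-0.69,0,0,0,20
# 20 [ 0.5   -0.164  0.3  ]
-0.23,-0.66,0,0,0,-0.17,20, -0.22,-0.66,0,0,0,-0.17,20, -0.21,-0.66,0,0,0,-0.17,20, -0.2,-0.67,0,0,0,-0.16,20, -0.2,-0.67,0.01,0,0,-0.17,20, 0,0,0,0,0,0,20, 0,0,0,0,0,0,20
# 5 [ 0.644 -0.164  0.3  ]
-0.6,0.03,0,0,0,0,20, -0.6,0.03,0,0,0,0,20, -0.6,0.03,0,0,0,0,20, -0.61,0.04,0,0,0,0,20, 0,0,0,0,0,0,20
# 11 [ 0.644 -0.164  0.155]
0,0,0.6,0,0,0,20, 0,0,0.61,0,0,0,20, 0,0,0.6,0,0,0,20, 0,0,0.61,0,0,0,20, 0,0,0,0,0,0,20, 0,0,0,0,0,0,20
```

Request:
jog_arm --commands '[0.03,0,0.57,0,0.03,0,60,0.02,0,0.58,0,0.03,0,60,0,0,0,0,0,0,60,0,0,0,0,0,0,60,0,0,0,0,0,0,20,0,0,0,0,0,0,20,0,0,0,0,0,0,20,0,0,0,0,0,0,20,0,0,0,0,0,0,20]'

```text
t: 21.25
tool_pos: [0.4571, 0.0412, 0.0945]
tool_rot: [0.213, 3.134, 0.0]
contact_force: [0.0, 0.9, 5.8]
opening: 0.0325
grip_force: 50.5
```

Request:
jog_arm --commands '[0,0,-0.69,0,0,0,20,0,0,-0.68,0,0,0,20,0,0,-0.69,0,0,0,20,0,0,-0.68,0,0,0,20,0,0,-0.69,0,0,0,20,-0.23,-0.66,0,0,0,-0.17,20,-0.22,-0.66,0,0,0,-0.17,20,-0.21,-0.66,0,0,0,-0.17,20,-0.2,-0.67,0,0,0,-0.16,20,-0.2,-0.67,0.01,0,0,-0.17,20,0,0,0,0,0,0,20,0,0,0,0,0,0,20]'

```text
t: 22.75
tool_pos: [0.4987, -0.1632, 0.2968]
tool_rot: [-0.082, -3.136, -0.001]
contact_force: [0.1, 0.3, -2.1]
opening: 0.0325
grip_force: 51.0
```

```bash
python3 - <<'E'
from h import *
st()
for n in ('wrist','scene'):
  A=world(grab(n)).reshape(-1,3); A=A[np.isfinite(A).all(1)]
  Q=A[(A[:,2]>.21)&(A[:,2]<.29)&(A[:,0]>.40)&(A[:,0]<.6)&(A[:,1]>-.23)&(A[:,1]<-.09)]
  print(n,np.round(np.percentile(Q,1,axis=0),3),np.round(np.percentile(Q,99,axis=0),3))
plan([([.6455,-.164,.30],down(87),20,1),([.6455,-.164,.151],down(87),20,2)])
E
```

```text
t 22.75 tcp [ 0.4987 -0.1632  0.2968] rot [-8.200e-02 -3.136e+00 -1.000e-03] F [ 0.1  0.3 -2.1] open 0.0325 grip 51.0 q [-0.46 -0.22  1.71 -0.    1.66 -1.98]
wrist [ 0.432 -0.192  0.232] [ 0.557 -0.132  0.289]
scene [ 0.445 -0.194  0.212] [ 0.569 -0.131  0.288]
# 5 [ 0.646 -0.164  0.3  ]
-0.61,0.03,-0.01,0,-0.01,0,20, -0.61,0.02,-0.01,0,-0.01,0.01,20, -0.61,0.03,-0.02,0,-0.01,0,20, -0.61,0.02,-0.01,0,0,0.01,20, 0,0,0,0,0,0,20
# 11 [ 0.646 -0.164  0.151]
0,0,0.62,0,0,0,20, 0,0,0.62,0,0,0,20, 0,0,0.62,0,0,0,20, 0,0,0.62,0,0,0,20, 0,0,0,0,0,0,20, 0,0,0,0,0,0,20
```

Request:
jog_arm --commands '[-0.61,0.03,-0.01,0,-0.01,0,20,-0.61,0.02,-0.01,0,-0.01,0,20,-0.61,0.03,-0.02,0,-0.01,0,20,-0.61,0.02,-0.01,0,0,0,20,0,0,0,0,0,0,20,0,0,0.62,0,0,0,20,0,0,0.62,0,0,0,20,0,0,0.62,0,0,0,20,0,0,0.62,0,0,0,20,0,0,0,0,0,0,20,0,0,0,0,0,0,20]'

```text
t: 24.22
tool_pos: [0.6461, -0.1651, 0.1534]
tool_rot: [0.081, 3.138, -0.002]
contact_force: [0.0, -0.2, -1.3]
opening: 0.0324
grip_force: 51.0
```

Request:
jog_arm --commands '[0,0,0.1,0,0,0,20,0,0,0,0,0,0,20,0,0,0.06,0,0,0,20,0,0,0,0,0,0,20,0,0,0,0,0,0,20]'

```text
t: 24.85
tool_pos: [0.6455, -0.1652, 0.1415]
tool_rot: [-0.081, -3.14, 0.0]
contact_force: [0.6, -0.6, -2.3]
opening: 0.0324
grip_force: 51.1
```

Request:
jog_arm --commands '[0,0,0.03,0,0,0,20,0,0,0,0,0,0,20,0,0,0,0,0,0,60,0,0,0,0,0,0,60,0,0,0,0,0,0,60,0,0,-0.3,0,0,0,60,0,0,-0.7,0,0,0,60,0,0,-0.7,0,0,0,60,0,0,0,0,0,0,60,0,0,0,0,0,0,60]'

```text
t: 26.1
tool_pos: [0.6456, -0.1652, 0.2425]
tool_rot: [0.081, 3.14, -0.001]
contact_force: [-0.1, -0.2, -0.7]
opening: 0.0603
grip_force: 0.0
```

```bash
python3 - <<'E'
from h import *
st()
for n in ('wrist',):
  P=world(grab(n))
  for r in nets.silhouettes(n,'muff2'):
    Q=P[r['mask']]; Q=Q[np.isfinite(Q).all(1)]
    zt=np.percentile(Q[:,2],98); C=Q[(Q[:,2]>zt-.016)]
    if len(C)>10: print(n,round(r['p'],2),np.round(np.percentile(Q,2,axis=0),3),np.round(np.percentile(Q,98,axis=0),3),cv2.minAreaRect(C[:,:2].astype(np.float32)))
# above the tray handle, tool y along tray -x (=176.9) or 356.9
for yaw in (176.9,-3.1): print(yaw,(Ro.from_rotvec(ctrl.get_obs()['tool_rot']).inv()*down(yaw)).as_rotvec())
D=down(-3.1)
plan([([.6455,-.165,.26],Ro.from_rotvec(ctrl.get_obs()['tool_rot']),60),([.437,-.17,.2],D,60,2)])
E
```

```text
t 26.1 tcp [ 0.6456 -0.1652  0.2425] rot [ 8.10e-02  3.14e+00 -1.00e-03] F [-0.1 -0.2 -0.7] open 0.0603 grip 0.0 q [-0.36  0.13  1.46 -0.    1.55 -1.88]
wrist 0.93 [ 0.577 -0.196  0.001] [ 0.703 -0.138  0.182] ((0.6433020830154419, -0.16700467467308044), (0.034102313220500946, 0.06844499707221985), 87.04932403564453)
wrist 0.92 [ 0.587 -0.092  0.002] [ 0.709 -0.032  0.182] ((0.6458278894424438, -0.08762989938259125), (0.0869932621717453, 0.06565592437982559), 87.26558685302734)
176.9 [ 0.00262209 -0.00168367 -1.56849598]
-3.1 [-0.00168473 -0.00262374  1.57309442]
# 1 [ 0.646 -0.165  0.26 ]
-0.01,0,-0.33,0,0,0,60
# 22 [ 0.437 -0.17   0.2  ]
0.18,-0.01,0.05,0,0,0.83,60, 0.18,-0.03,0.05,0,0,0.83,60, 0.18,-0.04,0.05,0,0,0.83,60, 0.17,-0.06,0.05,0,0,0.83,60, 0.17,-0.07,0.05,0,0,0.83,60, 0.16,-0.09,0.05,0,0,0.83,60, 0.15,-0.1,0.05,0,0,0.83,60, 0.14,-0.11,0.06,0,0,0.83,60, 0.14,-0.12,0.05,0,0,0.83,60, 0.12,-0.13,0.06,0,0,0.83,60, 0.11,-0.15,0.05,0,0,0.83,60, 0.1,-0.15,0.06,0,0,0.83,60, 0.09,-0.16,0.05,0,0,0.82,60, 0.07,-0.17,0.06,0,0,0.83,60, 0.06,-0.17,0.05,-0.01,0,0.82,60, 0.05,-0.18,0.05,0,0,0.83,60, 0.03,-0.18,0.06,-0.01,0,0.82,60, 0.02,-0.19,0.05,0,-0.01,0.83,60, 0,-0.19,0.06,-0.01,0,0.82,60, 0,0,0,0,0,0,60, 0,0,0,0,0,0,60
```

All three hang (crown tops ≈0.182 at y = 0.046, -0.060 and -0.167). Now the tray handle.

Request:
jog_arm --commands '[-0.01,0,-0.33,0,0,0,60,0.18,-0.01,0.05,0,0,0.83,60,0.18,-0.03,0.05,0,0,0.83,60,0.18,-0.04,0.05,0,0,0.83,60,0.17,-0.06,0.05,0,0,0.83,60,0.17,-0.07,0.05,0,0,0.83,60,0.16,-0.09,0.05,0,0,0.83,60,0.15,-0.1,0.05,0,0,0.83,60,0.14,-0.11,0.06,0,0,0.83,60,0.14,-0.12,0.05,0,0,0.83,60,0.12,-0.13,0.06,0,0,0.83,60,0.11,-0.15,0.05,0,0,0.83,60,0.1,-0.15,0.06,0,0,0.83,60,0.09,-0.16,0.05,0,0,0.82,60,0.07,-0.17,0.06,0,0,0.83,60,0.06,-0.17,0.05,0,0,0.82,60,0.05,-0.18,0.05,0,0,0.83,60,0.03,-0.18,0.06,0,0,0.82,60,0.02,-0.19,0.05,0,0,0.83,60,0,-0.19,0.06,0,0,0.82,60]'

```text
t: 28.7
tool_pos: [0.4374, -0.1702, 0.202]
tool_rot: [2.283, 2.157, -0.0]
contact_force: [-0.2, -1.3, -0.1]
opening: 0.0599
grip_force: 0.0
```

Request:
jog_arm --commands '[0,0,0,0,0,0,50,0,0,0,0,0,0,50]'

```text
t: 28.95
tool_pos: [0.438, -0.1702, 0.2018]
tool_rot: [2.279, 2.161, 0.0]
contact_force: [1.0, 0.3, 0.5]
opening: 0.0501
grip_force: 0.0
```

```bash
python3 - <<'E'
from h import *
st()
d=grab('wrist','w6.png');W=world(d); T=world(grab('top'))
for n,P in (('w',W),('t',T)):
  A=P.reshape(-1,3);A=A[np.isfinite(A).all(1)]
  Q=A[(A[:,2]>.082)&(A[:,2]<.10)&(abs(A[:,0]-.44)<.06)&(abs(A[:,1]+.17)<.08)]
  if len(Q)>20: print(n,'handle',len(Q),cv2.minAreaRect(Q[:,:2].astype(np.float32)),np.percentile(Q[:,2],[50,98]))
  Q=A[(A[:,2]>.108)&(A[:,2]<.13)&(abs(A[:,0]-.44)<.12)&(abs(A[:,1]+.43)<.12)]
  if len(Q)>20: print(n,'bin',len(Q),cv2.minAreaRect(Q[:,:2].astype(np.float32)))
for r in nets.silhouettes('wrist','mat')[:2]:
  Q=W[r['mask']];Q=Q[np.isfinite(Q).all(1)];Q=Q[Q[:,2]<.006]; print('mat',r['p'],r['bbox'],cv2.minAreaRect(Q[:,:2].astype(np.float32)))
E
```

```text
t 28.95 tcp [ 0.438  -0.1702  0.2018] rot [2.279 2.161 0.   ] F [1.  0.3 0.5] open 0.0501 grip 0.0 q [-0.53 -0.34  1.96 -0.    1.52 -0.48]
w handle 2127 ((0.4353882372379303, -0.17182034254074097), (0.09817963093519211, 0.013920262455940247), 87.18012237548828) [0.09316482 0.09529976]
w bin 92 ((0.45704561471939087, -0.33314573764801025), (0.06887999176979065, 0.00217876466922462), 3.3016438484191895)
t handle 45 ((0.43896862864494324, -0.17307046055793762), (0.03414120525121689, 0.010941194370388985), 75.3332748413086) [0.09254467 0.09698117]
t bin 934 ((0.4564952850341797, -0.440345823764801), (0.19543997943401337, 0.22018195688724518), 3.568924903869629)
mat 0.69 [240.6, 143.9, 433.6, 265.6] ((0.4460981488227844, -0.17985627055168152), (0.12102416157722473, 0.19158749282360077), 87.9708251953125)
```

View pics/w6.png

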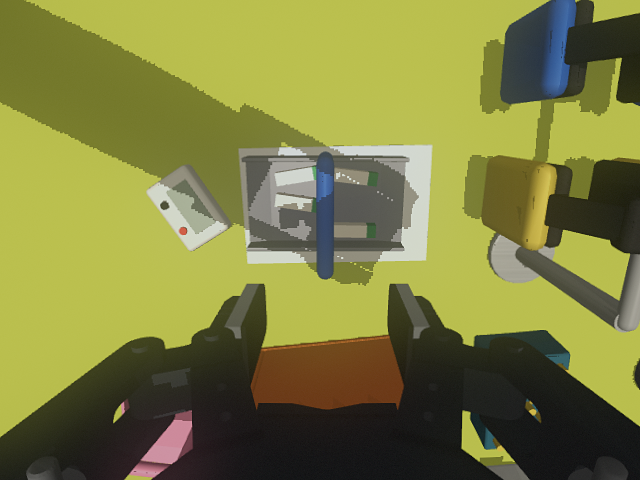

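Wrist view: handle at (325,215) over the mat (centre ~(338,203)), with the tray 4 cuvettes; yellow muff hangs at (525,205). The tray sits off-centre on the mat. In the wrist frame the mat centre is (0.4461,-0.1799), yaw -2°, and the handle is at (0.4354,-0.1718).

```bash
python3 - <<'E'
from h import *
D=down(-2.9)
p,R=plan([([.4354,-.172,.042],D,50,2),([.4354,-.172,.042],D,5,6)])
plan([([.4354,-.172,.25],D,5,2,.03)],start=(p,R))
E
```

```text
# 6 [ 0.435 -0.172  0.042]
-0.01,-0.01,0.66,0,0,-0.01,50, -0.01,-0.01,0.67,0,0,-0.01,50, -0.01,-0.01,0.66,0,0,0,50, 0,-0.01,0.67,0,0,-0.01,50, 0,0,0,0,0,0,50, 0,0,0,0,0,0,50
# 12 [ 0.435 -0.172  0.042]
0,0,0,0,0,0,5, 0,0,0,0,0,0,5, 0,0,0,0,0,0,5, 0,0,0,0,0,0,5, 0,0,0,0,0,0,5, 0,0,0,0,0,0,5
# 9 [ 0.435 -0.172  0.25 ]
0,0,-0.5,0,0,0,5, 0,0,-0.49,0,0,0,5, 0,0,-0.5,0,0,0,5, 0,0,-0.49,0,0,0,5, 0,0,-0.5,0,0,0,5, 0,0,-0.49,0,0,0,5, 0,0,-0.5,0,0,0,5, 0,0,0,0,0,0,5, 0,0,0,0,0,0,5
```

Request:
jog_arm --commands '[0,-0.04,0.66,0,0,0,50,-0.01,-0.01,0.67,0,0,0,50,-0.01,-0.01,0.66,0,0,0,50,0,-0.01,0.67,0,0,-0.01,50,0,0,0,0,0,0,50,0,0,0,0,0,0,50,0,0,0,0,0,0,5,0,0,0,0,0,0,5,0,0,0,0,0,0,5,0,0,0,0,0,0,5,0,0,0,0,0,0,5,0,0,0,0,0,0,5]' --newtons 100

```text
t: 30.6
tool_pos: [0.4347, -0.1718, 0.0436]
tool_rot: [2.277, 2.16, 0.001]
contact_force: [0.0, 0.6, 7.5]
opening: 0.0104
grip_force: 98.0
```

Request:
jog_arm --commands '[0,0,-0.5,0,0,0,5,0,0,-0.5,0,0,0,5,0,0,-0.5,0,0,0,5,0,0,-0.5,0,0,0,5,0,0,-0.5,0,0,0,5,0,0,-0.5,0,0,0,5,0,0,-0.5,0,0,0,5,0,0,0,0,0,0,5,0,0,0,0,0,0,5]'

```text
t: 31.72
tool_pos: [0.4326, -0.1706, 0.2497]
tool_rot: [-2.278, -2.16, 0.002]
contact_force: [0.2, -0.5, -3.1]
opening: 0.0103
grip_force: 98.2
```

```bash
python3 - <<'E'
from h import *
st()
T=world(grab('top'))
for r in nets.silhouettes('top','bin')[:1]:
  Q=T[r['mask']];Q=Q[np.isfinite(Q).all(1)];Q=Q[(Q[:,2]>.11)&(Q[:,2]<.13)];print(r['bbox'],np.percentile(Q,[1,99],axis=0))
S=world(grab('scene'))
for r in nets.silhouettes('scene','bin')[:1]:
  Q=S[r['mask']];Q=Q[np.isfinite(Q).all(1)];Q=Q[(Q[:,2]>.11)&(Q[:,2]<.13)];print(r['bbox'],np.percentile(Q,[1,99],axis=0))
# planner for the pour
c=np.array([.447,-.430]); az=-43.9; u=np.array([np.cos(np.radians(az)),np.sin(np.radians(az))])
def pose(dr,hz,th):
    R=down(az,th,az+180); h=np.r_[c+u*dr,hz]; return h+.0445*R.as_matrix()[:,2],R
P0,R0=pose(.015,.275,0)
e=plan([(P0,R0,5,2,.03)])
E
```

```text
t 31.725 tcp [ 0.4326 -0.1706  0.2497] rot [-2.278e+00 -2.160e+00  2.000e-03] F [ 0.2 -0.5 -3.1] open 0.0103 grip 98.2 q [-0.54 -0.37  1.9  -0.    1.61 -0.48]
[453.5, 204.0, 542.8, 283.1] [[ 0.35383915 -0.50710692  0.11025172]
 [ 0.52979564 -0.33484352  0.12475284]]
[113.1, 250.3, 200.2, 344.0] [[ 0.35818892 -0.50468517  0.11014277]
 [ 0.53549343 -0.33019428  0.12369993]]
# 12 [ 0.458 -0.44   0.23 ]
-0.45,0.07,0.03,0,0,0.71,5, -0.44,0.1,0.03,0,0,0.71,5, -0.43,0.13,0.03,0,0,0.71,5, -0.42,0.16,0.03,0,0,0.71,5, -0.41,0.19,0.03,-0.01,0,0.72,5, -0.4,0.22,0.03,0,0,0.71,5, -0.38,0.24,0.03,-0.01,0,0.72,5, -0.36,0.27,0.03,0,0,0.71,5, -0.34,0.29,0.04,-0.01,0,0.72,5, -0.32,0.32,0.03,0,0,0.71,5, 0,0,0,0,0,0,5, 0,0,0,0,0,0,5
```

```bash
cat > pour.py <<'E'
from h import *
c=np.array([.440,-.419]); az=-43.6; u=np.array([np.cos(np.radians(az)),np.sin(np.radians(az))])
def pose(dr,hz,th):
    R=down(az,th,az+180); h=np.r_[c+u*dr,hz]; return h+.0445*R.as_matrix()[:,2],R
E
python3 - <<'E'
from pour import *
P0,R0=pose(.015,.275,0)
e=plan([(P0,R0,5,2,.03)])
w=[(*pose(.015,.25,15),5),(*pose(.012,.25,30),5)]
plan(w,start=e)
E
```

```text
# 11 [ 0.451 -0.429  0.23 ]
-0.48,0.06,0.03,0,0,0.79,5, -0.47,0.1,0.04,0,0,0.79,5, -0.46,0.13,0.03,0,0,0.79,5, -0.45,0.17,0.04,-0.01,0,0.79,5, -0.43,0.2,0.03,0,0,0.78,5, -0.42,0.24,0.04,-0.01,0,0.79,5, -0.4,0.27,0.03,0,0,0.78,5, -0.37,0.3,0.04,-0.01,0,0.79,5, -0.35,0.33,0.03,0,0,0.78,5, 0,0,0,0,0,0,5, 0,0,0,0,0,0,5
# 4 [ 0.459 -0.437  0.207]
0,0.05,0.1,-0.65,0,0,5, 0,0.04,0.1,-0.66,0,0,5, 0,0.03,0.1,-0.65,0,0,5, 0,0.03,0.11,-0.66,0,0,5
# 8 [ 0.465 -0.443  0.211]
0,0.04,-0.01,-0.65,0,0,5, 0,0.04,-0.01,-0.66,0,0,5, 0,0.03,0,-0.65,0,0,5, 0,0.04,0,-0.66,0,0,5
```

Request:
jog_arm --commands '[-0.48,0.06,0.03,0,0,0.79,5,-0.47,0.1,0.04,0,0,0.79,5,-0.46,0.13,0.03,0,0,0.79,5,-0.45,0.17,0.04,-0.01,0,0.79,5,-0.43,0.2,0.03,0,0,0.78,5,-0.42,0.24,0.04,-0.01,0,0.79,5,-0.4,0.27,0.03,0,0,0.78,5,-0.37,0.3,0.04,-0.01,0,0.79,5,-0.35,0.33,0.03,0,0,0.78,5,0,0,0,0,0,0,5,0,0,0,0,0,0,5]'

```text
t: 33.3
tool_pos: [0.4516, -0.4289, 0.2321]
tool_rot: [2.887, 1.238, 0.002]
contact_force: [0.2, 0.5, -1.5]
opening: 0.0105
grip_force: 98.2
```

Request:
jog_arm --commands '[0,0.05,0.1,-0.65,0,0,5,0,0.04,0.1,-0.66,0,0,5,0,0.03,0.1,-0.65,0,0,5,0,0,0,0,0,0,5,0,0,0,0,0,0,5]'

```text
t: 33.92
tool_pos: [0.458, -0.435, 0.216]
tool_rot: [2.718, 1.166, 0.117]
contact_force: [0.1, -0.6, -2.2]
opening: 0.0103
grip_force: 98.3
```

```bash
python3 - <<'E'
from pour import *
st(); print(pose(.015,.25,12)); R=Ro.from_rotvec(ctrl.get_obs()['tool_rot']).as_matrix(); print('body lean', np.degrees(np.arccos(-R[2,2])), -R[:,2])
e=grab('scene'); cv2.imwrite('pics/s7.png',cv2.resize(e['image'][170:370,80:280,::-1],(600,600),interpolation=3))
p=plan([(*pose(.015,.25,14),5),(*pose(.012,.25,30),5),(*pose(0,.25,45),5),(*pose(-.015,.25,62),5,3)])
E
```

```text
t 33.925 tcp [ 0.458 -0.435  0.216] rot [2.718 1.166 0.117] F [ 0.1 -0.6 -2.2] open 0.0103 grip 98.3 q [-0.89 -0.08  1.73  0.03  1.3  -0.13]
(array([ 0.45756267, -0.4357247 ,  0.20647243]), Rotation.from_matrix(array([[ 6.89619544e-01,  7.08346969e-01,  1.50563796e-01],
                            [ 7.24171861e-01, -6.74549702e-01, -1.43379965e-01],
                            [ 1.38777878e-17,  2.07911691e-01, -9.78147601e-01]])))
body lean 11.373694290744817 [-0.14321353  0.13557502  0.98036182]
# 1 [ 0.459 -0.437  0.207]
-0.01,-0.01,0.16,-0.45,-0.01,0,5
# 5 [ 0.465 -0.443  0.211]
0,0.04,-0.01,-0.7,0,0,5, 0,0.04,-0.01,-0.7,0,0,5, 0,0.04,-0.01,-0.7,0,0,5, 0,0.04,0,-0.7,0,0,5
# 9 [ 0.463 -0.441  0.219]
0,0,-0.03,-0.65,0,0,5, 0,0.01,-0.03,-0.65,0,0,5, 0,0.01,-0.03,-0.66,0,0,5, 0,0.01,-0.03,-0.65,0,0.01,5
# 16 [ 0.458 -0.436  0.229]
0,0.01,-0.05,-0.74,0,0,5, 0,0.01,-0.05,-0.74,0,0,5, 0,0.02,-0.05,-0.75,0,0,5, 0,0.02,-0.05,-0.74,0,0,5, 0,0,0,0,0,0,5, 0,0,0,0,0,0,5, 0,0,0,0,0,0,5
```

View pics/s7.png

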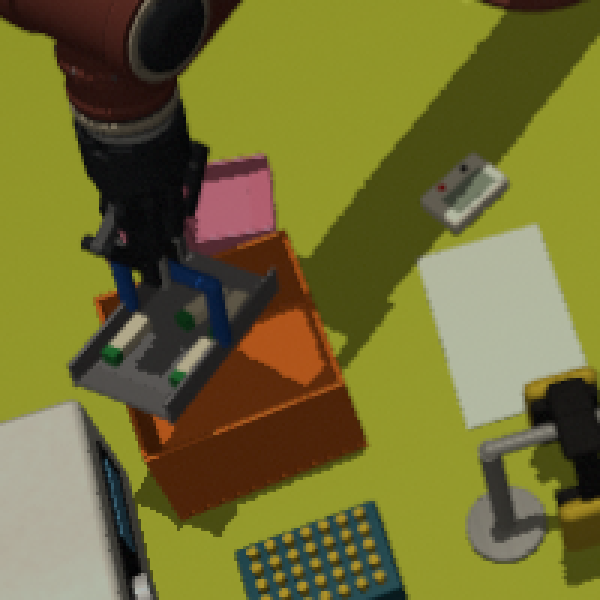

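The tray is level over the bin (bin (235,370), tray (180,340)), with the pouring lip toward the inside of the bin. Pour now.

Request:
jog_arm --commands '[-0.01,-0.01,0.12,-0.45,-0.01,0,5,0,0.04,-0.01,-0.7,0,0,5,0,0.04,-0.01,-0.7,0,0,5,0,0.04,-0.01,-0.7,0,0,5,0,0.04,0,-0.7,0,0,5,0,0,-0.03,-0.65,0,0,5,0,0.01,-0.03,-0.65,0,0,5,0,0.01,-0.03,-0.66,0,0,5,0,0.01,-0.03,-0.65,0,0.01,5,0,0.01,-0.05,-0.74,0,0,5,0,0.01,-0.05,-0.74,0,0,5,0,0.02,-0.05,-0.75,0,0,5,0,0.02,-0.05,-0.74,0,0,5,0,0,0,0,0,0,5,0,0,0,0,0,0,5,0,0,0,0,0,0,5]'

```text
t: 35.98
tool_pos: [0.4575, -0.4359, 0.232]
tool_rot: [1.927, 0.825, 0.496]
contact_force: [0.3, 0.9, -2.2]
opening: 0.0102
grip_force: 98.5
```

```bash
python3 - <<'E'
from pour import *
st(); R=Ro.from_rotvec(ctrl.get_obs()['tool_rot']).as_matrix(); print('lean', np.degrees(np.arccos(-R[2,2])), -R[:,2])
for n in ('top','scene','wrist'):
  P=world(grab(n))
  for r in nets.silhouettes(n,'cuv1'): print(n,round(r['p'],2),r['bbox'],np.round(np.nanmedian(P[r['mask']],0),3))
e=grab('scene')['image'][170:370,80:280,::-1]; t=grab('top')['image'][160:320,420:580,::-1]
cv2.imwrite('pics/s8.png',cv2.hconcat([cv2.resize(e,(400,400),interpolation=3),cv2.resize(t,(400,400),interpolation=3)]))
E
```

```text
t 35.975 tcp [ 0.4575 -0.4359  0.232 ] rot [1.927 0.825 0.496] F [ 0.3  0.9 -2.2] open 0.0102 grip 98.5 q [-0.97 -0.57  2.34  0.58  0.34 -0.65]
lean 62.030958802436686 [-0.63912865  0.60955624  0.46899441]
scene 0.66 [170.4, 281.3, 176.2, 291.4] [ 0.418 -0.378  0.014]
scene 0.62 [152.9, 275.5, 164.4, 282.0] [ 0.386 -0.404  0.046]
scene 0.48 [178.6, 282.8, 188.8, 296.3] [ 0.44  -0.356  0.03 ]
scene 0.37 [176.0, 278.3, 179.8, 289.1] [ 0.422 -0.355  0.044]
```

View pics/s8.png

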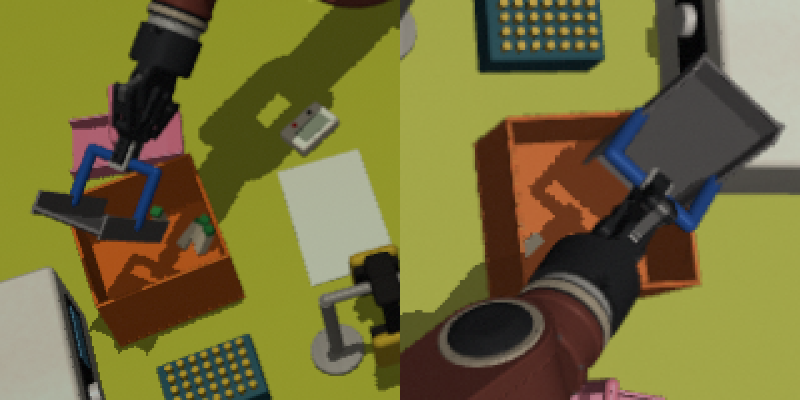

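All four cuvettes are in the bin (left crop, 150–210, 210–240) and the tray is empty. I level it and go back to the mat.

```bash
python3 - <<'E'
from pour import *
p=plan([(*pose(0,.265,30),5),(*pose(0,.275,0),5)])
plan([([.4454,-.1798,.20],down(-2.2),5,2,.04)],start=p)
E
```

```text
# 7 [ 0.456 -0.434  0.226]
0,-0.01,0,0.8,0,0,5, 0,-0.01,0,0.8,0,0,5, 0,-0.01,0,0.8,0,0,5, 0,-0.01,0.01,0.8,0,0,5, 0,-0.01,0.01,0.79,0,0,5, 0,-0.01,0,0.8,0,0,5, 0,0,0.01,0.79,0,-0.01,5
# 14 [ 0.44  -0.419  0.23 ]
0,-0.04,-0.04,0.75,0,0,5, 0,-0.04,-0.03,0.75,0,0,5, 0,-0.05,-0.03,0.75,0,0,5, 0,-0.05,-0.02,0.75,0,0,5, 0,-0.05,-0.02,0.75,0,0,5, 0,-0.05,-0.02,0.74,0,0,5, 0,-0.05,-0.01,0.75,0,0,5
# 11 [ 0.445 -0.18   0.2  ]
0.33,-0.3,0.06,0,0,-0.8,5, 0.35,-0.27,0.06,0,0,-0.8,5, 0.37,-0.24,0.06,0,0,-0.8,5, 0.39,-0.21,0.05,0,0,-0.8,5, 0.41,-0.18,0.06,0,0,-0.81,5, 0.42,-0.15,0.05,0,0,-0.8,5, 0.43,-0.11,0.06,0,0,-0.81,5, 0.43,-0.08,0.05,0,0,-0.8,5, 0.44,-0.05,0.06,0,0,-0.81,5, 0,0,0,0,0,0,5, 0,0,0,0,0,0,5
```

Request:
jog_arm --commands '[0,-0.01,0,0.8,0,0,5,0,-0.01,0,0.8,0,0,5,0,-0.01,0,0.8,0,0,5,0,-0.01,0.01,0.8,0,0,5,0,-0.01,0.01,0.79,0,0,5,0,-0.01,0,0.8,0,0,5,0,0,0.01,0.79,0,-0.01,5,0,-0.04,-0.04,0.75,0,0,5,0,-0.04,-0.03,0.75,0,0,5,0,-0.05,-0.03,0.75,0,0,5,0,-0.05,-0.02,0.75,0,0,5,0,-0.05,-0.02,0.75,0,0,5,0,-0.05,-0.02,0.74,0,0,5,0,-0.05,-0.01,0.75,0,0,5,0,0,0,0,0,0,5]'

```text
t: 38.25
tool_pos: [0.4409, -0.4201, 0.2301]
tool_rot: [2.887, 1.237, 0.0]
contact_force: [-0.2, -0.6, -2.5]
opening: 0.0106
grip_force: 98.4
```

Request:
jog_arm --commands '[0.33,-0.3,0.06,0,0,-0.8,5,0.35,-0.27,0.06,0,0,-0.8,5,0.37,-0.24,0.06,0,0,-0.8,5,0.39,-0.21,0.05,0,0,-0.8,5,0.41,-0.18,0.06,0,0,-0.81,5,0.42,-0.15,0.05,0,0,-0.8,5,0.43,-0.11,0.06,0,0,-0.81,5,0.43,-0.08,0.05,0,0,-0.8,5,0.44,-0.05,0.06,0,0,-0.81,5,0,0,0,0,0,0,5,0,0,0,0,0,0,5]'

```text
t: 39.62
tool_pos: [0.4453, -0.1804, 0.2]
tool_rot: [2.263, 2.177, -0.0]
contact_force: [1.3, -0.8, -1.3]
opening: 0.0107
grip_force: 98.4
```

```bash
python3 - <<'E'
from h import *
st()
for n in ('wrist','top'):
  A=world(grab(n)).reshape(-1,3);A=A[np.isfinite(A).all(1)]
  Q=A[(A[:,2]>.148)&(A[:,2]<.19)&(abs(A[:,0]-.44)<.1)&(abs(A[:,1]+.18)<.08)]
  if len(Q): print(n,len(Q),np.round(np.percentile(Q,[2,98],axis=0),3).tolist(),cv2.minAreaRect(Q[:,:2].astype(np.float32)))
  # tilt of tray floor
  if n=='wrist':
    for x in (.38,.40,.42,.47,.49,.51):
      q=Q[abs(Q[:,0]-x)<.006]; print(x,len(q),np.round(np.percentile(q[:,2],[10,50]),4) if len(q) else '')
R=Ro.from_rotvec(ctrl.get_obs()['tool_rot']); print(R.as_matrix().round(3).tolist())
D=down(-2.2)
plan([([.4454,-.1798,.056],D,5,2,.03)])
E
```

```text
t 39.625 tcp [ 0.4453 -0.1804  0.2   ] rot [ 2.263  2.177 -0.   ] F [ 1.3 -0.8 -1.3] open 0.0107 grip 98.4 q [-0.54 -0.31  1.94 -0.    1.51 -0.5 ]
wrist 33707 [[0.37, -0.225, 0.162], [0.519, -0.135, 0.187]] ((0.4448898434638977, -0.17877039313316345), (0.09523340314626694, 0.15445099771022797), 87.82979583740234)
0.38 3444 [0.1638 0.1656]
0.4 3298 [0.1619 0.1629]
0.42 2467 [0.1619 0.1627]
0.47 2569 [0.162  0.1629]
0.49 3319 [0.1622 0.1631]
0.51 3509 [0.1642 0.1661]
top 326 [[0.421, -0.223, 0.159], [0.523, -0.137, 0.188]] ((0.45900586247444153, -0.17620505392551422), (0.14837582409381866, 0.05078381672501564), 32.962425231933594)
[[0.039, 0.999, 0.0], [0.999, -0.039, -0.001], [-0.001, 0.0, -1.0]]
# 7 [ 0.445 -0.18   0.056]
0,0,0.48,0,0,0,5, 0,0,0.48,0,0,0,5, 0.01,0,0.48,0,0,0,5, 0,0,0.48,0,0,-0.01,5, 0.01,0,0.48,0,0.01,0,5, 0,0,0,0,0,0,5, 0,0,0,0,0,0,5
```

Tray is level (0.162 all over), empty and centred at (0.4449,-0.1788), against the mat at (0.4461,-0.1799). I lower it.

Request:
jog_arm --commands '[-0.02,0.02,0.48,0,0,0,5,0,0,0.48,0,0,0,5,0,0,0.48,0,0,0,5,0,0,0.48,0,0,0,5,0,0,0.48,0,0,0,5,0,0,0,0,0,0,5,0,0,0.12,0,0,0,5,0,0,0,0,0,0,5,0,0,0,0,0,0,5]'

```text
t: 40.85
tool_pos: [0.447, -0.1817, 0.0496]
tool_rot: [2.262, 2.178, 0.0]
contact_force: [0.1, 0.0, -1.0]
opening: 0.0101
grip_force: 98.3
```

Request:
jog_arm --commands '[0,0,0.06,0,0,0,5,0,0,0,0,0,0,5,0,0,0,0,0,0,5]'

```text
t: 41.22
tool_pos: [0.4463, -0.1812, 0.045]
tool_rot: [-2.263, -2.179, 0.001]
contact_force: [-0.2, -0.8, -2.3]
opening: 0.0101
grip_force: 98.3
```

Request:
jog_arm --commands '[0,0,0.03,0,0,0,5,0,0,0,0,0,0,5,0,0,0,0,0,0,50,0,0,0,0,0,0,50,0,0,0,0,0,0,50,0,0,-0.3,0,0,0,50,0,0,-0.6,0,0,0,50,0,0,-0.7,0,0,0,50,0,0,-0.7,0,0,0,50,0,0,0,0,0,0,50,0,0,0,0,0,0,50]'

```text
t: 42.6
tool_pos: [0.4464, -0.1812, 0.1817]
tool_rot: [2.263, 2.178, -0.0]
contact_force: [-0.9, -0.5, -0.9]
opening: 0.05
grip_force: 0.0
```

```bash
python3 - <<'E'
from h import *
st()
W=world(grab('wrist')); A=W.reshape(-1,3);A=A[np.isfinite(A).all(1)]
Q=A[(A[:,2]>.0065)&(A[:,2]<.05)&(abs(A[:,0]-.446)<.09)&(abs(A[:,1]+.18)<.056)]
print('tray',cv2.minAreaRect(Q[:,:2].astype(np.float32)))
Q=A[(A[:,2]>.082)&(A[:,2]<.10)&(abs(A[:,0]-.44)<.06)&(abs(A[:,1]+.17)<.08)]
print('handle',cv2.minAreaRect(Q[:,:2].astype(np.float32)),np.percentile(Q[:,2],98))
for r in nets.silhouettes('wrist','mat')[:1]:
  Q=W[r['mask']];Q=Q[np.isfinite(Q).all(1)];Q=Q[Q[:,2]<.006]; print('mat',r['p'],cv2.minAreaRect(Q[:,:2].astype(np.float32)))
# spinner / mark from top
e=grab('top','t9.png'); T=world(e)
for n in ('spinner','mark'):
  for r in nets.silhouettes('top',n):
    Q=T[r['mask']];Q=Q[np.isfinite(Q).all(1)]; print(n,round(r['p'],2),np.round(np.percentile(Q,[1,99],axis=0),3).tolist())
E
```

```text
t 42.6 tcp [ 0.4464 -0.1812  0.1817] rot [ 2.263  2.178 -0.   ] F [-0.9 -0.5 -0.9] open 0.05 grip 0.0 q [-0.54 -0.29  1.96 -0.    1.48 -0.5 ]
tray ((0.4459258019924164, -0.1793593466281891), (0.0946568176150322, 0.1562495231628418), 87.82865905761719)
handle ((0.44605863094329834, -0.18174289166927338), (0.09923458099365234, 0.013707016594707966), 87.48912811279297) 0.09526280436355848
mat 0.77 ((0.44646376371383667, -0.18033920228481293), (0.12186333537101746, 0.19146768748760223), 87.88864135742188)
spinner 0.88 [[0.384, 0.334, 0.0], [0.498, 0.442, 0.11]]
spinner 0.57 [[0.19, 0.389, 0.002], [0.302, 0.49, 0.11]]
mark 0.62 [[0.492, 0.283, -0.005], [0.632, 0.428, 0.007]]
```

The tray is within about 1 mm of the mat centre. Next is the spinner: I go above it with the camera on the pushing side and measure it and the mark.

```bash
python3 - <<'E'
from h import *
R=Ro.from_rotvec(ctrl.get_obs()['tool_rot'])
p=plan([([.4464,-.1812,.27],R,85)])
M=down(-55)
p=plan([([.46,.10,.30],M,85)],start=p,ang=.1,lin=.05)
plan([([.49,.34,.30],down(-105),85,2)],start=p,ang=.1,lin=.05)
E
```

```text
# 2 [ 0.446 -0.181  0.27 ]
0,0,-0.75,0,0,0,85, 0,0.01,-0.75,0,0,0,85
# 10 [0.46 0.1  0.3 ]
0.47,0,-0.05,0,0,0.92,85, 0.47,-0.04,-0.05,0,0,0.92,85, 0.46,-0.08,-0.05,0,0,0.92,85, 0.45,-0.12,-0.05,0,0,0.92,85, 0.44,-0.16,-0.05,0,0,0.92,85, 0.42,-0.2,-0.05,-0.01,0,0.92,85, 0.4,-0.24,-0.05,0,0,0.92,85, 0.38,-0.28,-0.05,-0.01,0,0.93,85, 0.35,-0.32,-0.05,0,0,0.92,85, 0.32,-0.34,-0.05,-0.01,0.01,0.93,85
# 11 [0.49 0.34 0.3 ]
0.3,-0.33,0,0,0,0.97,85, 0.27,-0.36,0,0,0,0.97,85, 0.23,-0.38,0,0,0,0.97,85, 0.19,-0.41,0,0,0,0.97,85, 0.15,-0.42,0,0,0,0.97,85, 0.11,-0.43,0,0,0,0.97,85, 0.07,-0.44,0,0,0,0.97,85, 0.02,-0.45,0,0,0,0.97,85, -0.02,-0.45,0,0,-0.01,0.96,85, 0,0,0,0,0,0,85, 0,0,0,0,0,0,85
```

Request:
jog_arm --commands '[0,0,-0.75,0,0,0,60,0,0.01,-0.75,0,0,0,60,0.47,0,-0.05,0,0,0.92,60,0.47,-0.04,-0.05,0,0,0.92,60,0.46,-0.08,-0.05,0,0,0.92,60,0.45,-0.12,-0.05,0,0,0.92,60,0.44,-0.16,-0.05,0,0,0.92,60,0.42,-0.2,-0.05,0,0,0.92,60,0.4,-0.24,-0.05,0,0,0.92,60,0.38,-0.28,-0.05,0,0,0.93,60,0.35,-0.32,-0.05,0,0,0.92,60,0.32,-0.34,-0.05,0,0,0.93,60]'

```text
t: 44.35
tool_pos: [0.4602, 0.1006, 0.3004]
tool_rot: [-2.997, -0.94, 0.003]
contact_force: [0.3, 0.4, 0.1]
opening: 0.0601
grip_force: 0.0
```

Request:
jog_arm --commands '[0.3,-0.33,0,0,0,0.97,85,0.27,-0.36,0,0,0,0.97,85,0.23,-0.38,0,0,0,0.97,85,0.19,-0.41,0,0,0,0.97,85,0.15,-0.42,0,0,0,0.97,85,0.11,-0.43,0,0,0,0.97,85,0.07,-0.44,0,0,0,0.97,85,0.02,-0.45,0,0,0,0.97,85,-0.02,-0.45,0,0,0,0.96,85,0,0,0,0,0,0,85,0,0,0,0,0,0,85]'

```text
t: 45.72
tool_pos: [0.49, 0.339, 0.3005]
tool_rot: [3.114, -0.408, -0.002]
contact_force: [-0.6, -0.2, -0.4]
opening: 0.0849
grip_force: 0.0
```

```bash
cat > sp.py <<'E'
from h import *
def fitc(Q):
    f=np.c_[2*Q[:,:2],np.ones(len(Q))]; s=np.linalg.lstsq(f,(Q[:,:2]**2).sum(1),rcond=None)[0]; return s[:2],np.sqrt(s[2]+s[:2]@s[:2])
def look(cam='wrist',save=None):
    d=grab(cam,save); W=world(d); A=W.reshape(-1,3); im=d['image'].reshape(-1,3).astype(int)
    k=np.isfinite(A).all(1); A=A[k]; im=im[k]
    for r in nets.silhouettes(cam,'spinner'):
        Q=W[r['mask']];Q=Q[np.isfinite(Q).all(1)]
        if np.median(Q[:,0])<.36: continue
        B=Q[(Q[:,2]>.036)&(Q[:,2]<.05)]
        print('spinner',round(r['p'],2),'zmax',round(np.percentile(Q[:,2],99.5),3),'rim rect',cv2.minEnclosingCircle(B[:,:2].astype(np.float32)))
        for z in (.05,.06,.07,.08,.09,.1,.107):
            C=Q[abs(Q[:,2]-z)<.003]; print('  z',z,len(C),*[np.round(x,4) for x in fitc(C)]) if len(C)>30 else 0
    red=(im[:,0]>130)&(im[:,1]<90)&(im[:,2]<90)&(abs(A[:,2])<.012)&(A[:,0]>.47)&(A[:,0]<.66)&(A[:,1]>.26)&(A[:,1]<.46)
    c,rr=fitc(A[red]); e=np.hypot(*(A[red][:,:2]-c).T)-rr; g=abs(e)<.012; print('mark',red.sum(),fitc(A[red][g]))
    return W
E
python3 - <<'E'
from sp import *
st(); look('wrist','w10.png'); print('top'); look('top')
E
```

```text
t 45.725 tcp [0.49   0.339  0.3005] rot [ 3.114e+00 -4.080e-01 -2.000e-03] F [-0.6 -0.2 -0.4] open 0.0849 grip 0.0 q [ 0.48 -0.06  1.55 -0.    1.65  2.31]
spinner 0.96 zmax 0.111 rim rect ((0.4432317912578583, 0.3934275507926941), 0.0596894845366478)
  z 0.05 626 [0.4422 0.3936] 0.0566
  z 0.06 245 [0.442  0.3938] 0.0507
  z 0.07 246 [0.4419 0.3938] 0.0483
  z 0.08 660 [0.4421 0.3936] 0.0447
  z 0.09 1001 [0.442  0.3938] 0.0363
  z 0.1 1909 [0.4421 0.3936] 0.0218
  z 0.107 140 [0.4431 0.393 ] 0.0075
mark 1640 (array([0.560185  , 0.35556574]), np.float64(0.07281044233404448))
top
spinner 0.87 zmax 0.605 rim rect ((0.44834017753601074, 0.3637688159942627), 0.050137486308813095)
  z 0.05 84 [0.4438 0.3925] 0.0547
  z 0.06 38 [0.444  0.3953] 0.0522
  z 0.08 77 [0.4452 0.3847] 0.0368
  z 0.09 80 [0.4471 0.3818] 0.0263
mark 147 (array([0.56417393, 0.35420847]), np.float64(0.07028838611834957))
```

View pics/w10.png

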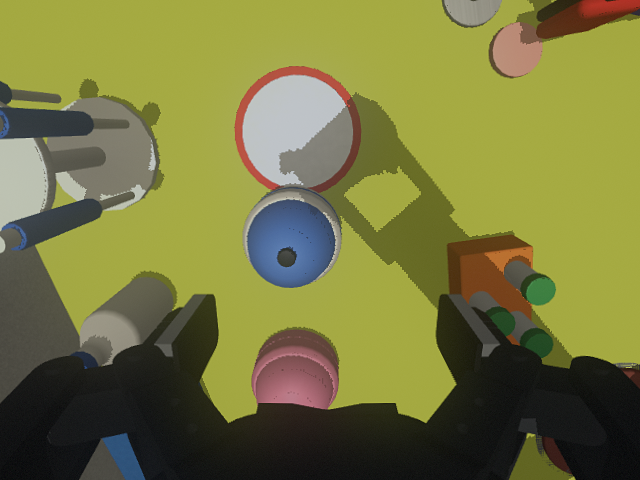

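Wrist view: spinner dome at (290,240), mark at (298,130), pink look-alike behind at (295,380), fingertips at (207,300) and (447,300). I measure the tip offset when open and plan a leaned push with the open fingers as a cradle.

```bash
cat >> sp.py <<'E'
def tips(W):
    s=ctrl.get_obs(); R=Ro.from_rotvec(s['tool_rot']); p=np.array(s['tool_pos'])
    A=W.reshape(-1,3); A=A[np.isfinite(A).all(1)]; L=R.inv().apply(A-p)
    for sg in (1,-1):
        k=(L[:,1]*sg>.03)&(L[:,1]*sg<.075)&(abs(L[:,0])<.03)&(L[:,2]>-.075)&(L[:,2]<.02)
        if k.sum()>20: print('finger',sg,k.sum(),'tool x',np.round(np.percentile(L[k][:,0],[2,98]),3),'y',np.round(np.percentile(L[k][:,1],[2,98]),3),'z max',np.round(np.percentile(L[k][:,2],[90,98,99.7]),3),'world z min',A[k][:,2].min().round(3))
sc=np.array([.442,.3937]); mk=np.array([.5602,.3556]); dv=(mk-sc)/np.linalg.norm(mk-sc); az=np.degrees(np.arctan2(dv[1],dv[0]))
OFF=.043
def pz(ahead,z,lean=20):
    "pose with the true tip at a point 'ahead' m before the spinner's start centre along dv"
    R=down(az-90,lean,az+180); t=np.r_[sc-dv*ahead,z]; return t+OFF*R.as_matrix()[:,2],R
E
python3 - <<'E'
from sp import *
print(az, np.linalg.norm(mk-sc)); tips(world(grab('wrist')))
p=plan([(*pz(.064,.20),85,2)])
plan([(*pz(.064,.09),85,2)],start=p)
E
```

```text
-17.86594909245189 0.12418876760802486
finger 1 2712 tool x [-0.01   0.011] y [0.044 0.057] z max [-0.051 -0.048 -0.046] world z min 0.346
finger -1 2697 tool x [-0.01   0.011] y [-0.054 -0.04 ] z max [-0.051 -0.047 -0.046] world z min 0.346
# 7 [0.395 0.409 0.16 ]
-0.37,-0.14,0.47,-0.02,0.7,0.1,85, -0.4,-0.14,0.45,-0.02,0.7,0.1,85, -0.43,-0.14,0.42,-0.02,0.7,0.1,85, -0.46,-0.13,0.38,-0.01,0.7,0.1,85, -0.49,-0.13,0.35,-0.02,0.69,0.1,85, 0,0,0,0,0,0,85, 0,0,0,0,0,0,85
# 5 [0.395 0.409 0.05 ]
-0.21,0,0.57,0,0,0,85, -0.21,0,0.58,0,0,0,85, -0.2,0,0.57,0,0,0,85, 0,0,0,0,0,0,85, 0,0,0,0,0,0,85
```

Request:
jog_arm --commands '[-0.37,-0.14,0.47,-0.02,0.7,0.1,85,-0.4,-0.14,0.45,-0.02,0.7,0.1,85,-0.43,-0.14,0.42,-0.02,0.7,0.1,85,-0.46,-0.13,0.38,-0.01,0.7,0.1,85,-0.49,-0.13,0.35,-0.02,0.69,0.1,85,0,0,0,0,0,0,85,0,0,0,0,0,0,85]'

```text
t: 46.85
tool_pos: [0.3956, 0.4095, 0.1606]
tool_rot: [3.006, -0.473, 0.531]
contact_force: [-0.3, -0.2, 0.0]
opening: 0.085
grip_force: 0.0
```

```bash
python3 - <<'E'
from sp import *
st(); print(pz(.064,.20)[0], -Ro.from_rotvec(ctrl.get_obs()['tool_rot']).as_matrix()[:,2]); W=look('wrist'); tips(W)
p=plan([(*pz(.064,.06),85,2)])
E
```

```text
t 46.85 tcp [0.3956 0.4095 0.1606] rot [ 3.006 -0.473  0.531] F [-0.3 -0.2  0. ] open 0.085 grip 0.0 q [ 0.84 -0.13  1.89 -0.34  1.26  2.81]
[0.39508393 0.40882269 0.15959322] [-0.32613058  0.10419237  0.93956522]
spinner 0.57 zmax 0.111 rim rect ((0.4405770003795624, 0.39283621311187744), 0.06093747168779373)
  z 0.05 1366 [0.4418 0.3936] 0.0568
  z 0.06 270 [0.4418 0.3935] 0.0508
  z 0.07 282 [0.4419 0.3935] 0.0485
  z 0.08 1349 [0.4416 0.3936] 0.0447
  z 0.09 2356 [0.4418 0.3936] 0.0363
  z 0.1 4982 [0.4417 0.3936] 0.0218
  z 0.107 285 [0.441  0.3938] 0.0077
mark 3312 (array([0.55970735, 0.35518083]), np.float64(0.07302871126478203))
finger 1 2754 tool x [-0.011  0.01 ] y [0.044 0.057] z max [-0.051 -0.047 -0.046] world z min 0.202
finger -1 2759 tool x [-0.011  0.01 ] y [-0.054 -0.04 ] z max [-0.051 -0.047 -0.045] world z min 0.202
# 6 [0.395 0.409 0.02 ]
-0.21,0.01,0.55,0,0,-0.01,85, -0.21,0,0.56,-0.01,0,0,85, -0.2,0.01,0.55,0,-0.01,-0.01,85, -0.21,0,0.56,-0.01,0,0,85, 0,0,0,0,0,0,85, 0,0,0,0,0,0,85
```

Request:
jog_arm --commands '[-0.21,0.01,0.55,0,0,-0.01,85,-0.21,0,0.56,0,0,0,85,-0.2,0.01,0.55,0,-0.01,-0.01,85,-0.21,0,0.56,0,0,0,85,0,0,0,0,0,0,85,0,0,0,0,0,0,85]'

```text
t: 47.7
tool_pos: [0.3949, 0.4094, 0.0195]
tool_rot: [3.007, -0.472, 0.531]
contact_force: [0.6, 0.5, 0.8]
opening: 0.0854
grip_force: 0.0
```

```bash
python3 - <<'E'
from sp import *
st(); tips(world(grab('wrist')))
p=plan([(*pz(.064,.018),85,2)])
p=plan([(*pz(.050,.018),85,2,.006)],start=p)
p=plan([(*pz(.050-.110,.018),85,2,.006)],start=p)
E
```

```text
t 47.7 tcp [0.3949 0.4094 0.0195] rot [ 3.007 -0.472  0.531] F [0.6 0.5 0.8] open 0.0854 grip 0.0 q [ 0.84  0.04  1.98 -0.38  1.01  2.91]
finger 1 7175 tool x [-0.029  0.028] y [0.031 0.073] z max [0.017 0.019 0.02 ] world z min -0.002
finger -1 6819 tool x [-0.029  0.027] y [-0.073 -0.031] z max [0.018 0.019 0.02 ] world z min -0.002
# 3 [ 0.395  0.409 -0.022]
-0.24,0.02,0.67,-0.03,-0.01,0,85, 0,0,0,0,0,0,85, 0,0,0,0,0,0,85
# 5 [ 0.408  0.405 -0.022]
0.07,0,0.03,0,0,0,85, 0.08,0,0.02,0,0,0,85, 0.07,0,0.03,0,0,0,85, 0,0,0,0,0,0,85, 0,0,0,0,0,0,85
# 21 [ 0.513  0.371 -0.022]
0.09,0,0.03,0,0,0,85, 0.09,0,0.03,0,0,0,85, 0.09,0,0.03,0,0,0,85, 0.09,0,0.03,0,0,0,85, 0.09,0,0.03,0,0,0,85, 0.09,0,0.03,0,0,0,85, 0.09,0,0.03,0,0,0,85, 0.09,0,0.03,0,0,0,85, 0.09,0,0.03,0,0,0,85, 0.09,0,0.04,0,0,0,85, 0.09,0,0.03,0,0,0,85, 0.09,0,0.04,0,0,0,85, 0.09,0,0.03,0,0,0,85, 0.09,0,0.04,0,0,0,85, 0.09,0,0.03,0,0,0,85, 0.09,0,0.04,0,0,0,85, 0.1,0,0.03,0,0,0,85, 0.09,0,0.04,0,0,0,85, 0.1,0,0.03,0,0,0,85, 0,0,0,0,0,0,85, 0,0,0,0,0,0,85
```

Request:
jog_arm --commands '[-0.12,0.01,0.33,-0.02,0,0,85,-0.12,0.01,0.33,-0.01,0,0,85,0,0,0,0,0,0,85,0,0,0,0,0,0,85]'

```text
t: 48.25
tool_pos: [0.3925, 0.4071, -0.0255]
tool_rot: [3.002, -0.469, 0.526]
contact_force: [0.8, 0.2, -0.1]
opening: 0.0853
grip_force: 0.0
```

Request:
jog_arm --commands '[0.07,0,0.03,0,0,0,85,0.08,0,0.02,0,0,0,85,0.07,0,0.03,0,0,0,85,0,0,0,0,0,0,85,0,0,0,0,0,0,85]'

```text
t: 48.88
tool_pos: [0.4065, 0.4036, -0.0245]
tool_rot: [3.004, -0.47, 0.528]
contact_force: [-1.4, 2.2, 0.7]
opening: 0.0852
grip_force: 1.2
```

Request:
jog_arm --commands '[0.09,0,0.03,0,0,0,85,0.09,0,0.03,0,0,0,85,0.09,0,0.03,0,0,0,85,0.09,0,0.03,0,0,0,85,0.09,0,0.03,0,0,0,85,0.09,0,0.03,0,0,0,85,0,0,0,0,0,0,85]'

```text
t: 49.75
tool_pos: [0.4376, 0.3923, -0.0247]
tool_rot: [3.002, -0.47, 0.523]
contact_force: [-3.6, 2.3, 1.3]
opening: 0.0848
grip_force: 2.9
```

```bash
python3 - <<'E'
from sp import *
st(); look('wrist')
E
```

```text
t 49.75 tcp [ 0.4376  0.3923 -0.0247] rot [ 3.002 -0.47   0.523] F [-3.6  2.3  1.3] open 0.0848 grip 2.9 q [ 0.76  0.14  1.96 -0.39  0.91  2.87]
spinner 0.65 zmax 0.111 rim rect ((0.44710463285446167, 0.388521671295166), 0.05323886498808861)
  z 0.05 2474 [0.4699 0.3805] 0.0566
  z 0.06 73 [0.4623 0.3833] 0.0429
  z 0.07 98 [0.466  0.3818] 0.0444
  z 0.08 6247 [0.4698 0.3806] 0.0444
  z 0.09 15467 [0.4697 0.3807] 0.0361
  z 0.1 55627 [0.4684 0.3811] 0.0209
  z 0.107 5282 [0.4688 0.381 ] 0.0076
mark 355 (array([0.53670431, 0.36175835]), np.float64(0.07514513733658165))
```

```bash
python3 - <<'E'
from sp import *
R=Ro.from_rotvec(ctrl.get_obs()['tool_rot'])
plan([([.520,.3693,-.0247],R,85,2,.006)])
E
```

```text
# 17 [ 0.52   0.369 -0.025]
0.09,0,0.03,0,0,0,85, 0.09,0,0.03,0,0,0,85, 0.09,0,0.03,0,0,0,85, 0.09,0,0.03,0,0,0,85, 0.09,-0.01,0.03,0,0,0,85, 0.09,0,0.03,0,0,0,85, 0.09,-0.01,0.03,0,0,0,85, 0.09,0,0.03,0,0,0,85, 0.09,-0.01,0.03,0,0,0,85, 0.09,0,0.04,0,0,0,85, 0.09,-0.01,0.03,0,0,0,85, 0.09,0,0.04,0,0,0,85, 0.09,-0.01,0.03,0,0,0,85, 0.08,0,0.04,0,0,0,85, 0.09,-0.01,0.03,0,0,0,85, 0,0,0,0,0,0,85, 0,0,0,0,0,0,85
```

Request:
jog_arm --commands '[0.09,0,0.03,0,0,0,85,0.09,0,0.03,0,0,0,85,0.09,0,0.03,0,0,0,85,0.09,0,0.03,0,0,0,85,0.09,-0.01,0.03,0,0,0,85,0.09,0,0.03,0,0,0,85,0.09,-0.01,0.03,0,0,0,85,0.09,0,0.03,0,0,0,85,0.09,-0.01,0.03,0,0,0,85,0.09,0,0.04,0,0,0,85,0.09,-0.01,0.03,0,0,0,85,0.09,0,0.04,0,0,0,85,0.09,-0.01,0.03,0,0,0,85,0,0,0,0,0,0,85,0,0,0,0,0,0,85]'

```text
t: 51.72
tool_pos: [0.5092, 0.3718, -0.0245]
tool_rot: [3.001, -0.469, 0.523]
contact_force: [-4.5, 0.2, -2.2]
opening: 0.0851
grip_force: 2.5
```

```bash
python3 - <<'E'
from sp import *
st(); look('wrist'); s=ctrl.get_obs()
R=Ro.from_rotvec(s['tool_rot']); p=np.array(s['tool_pos'])
print('to (.560,.3554) use spinner est tcp+(.0321,-.0117):',p[:2]+[.0321,-.0117])
plan([([.5279,.3671,-.0247],R,85,2,.006)])
E
```

```text
t 51.725 tcp [ 0.5092  0.3718 -0.0245] rot [ 3.001 -0.469  0.523] F [-4.5  0.2 -2.2] open 0.0851 grip 2.5 q [ 0.65  0.21  1.88 -0.37  0.89  2.75]
spinner 0.8 zmax 0.111 rim rect ((0.5181849002838135, 0.3678109347820282), 0.053450144827365875)
  z 0.05 2458 [0.5415 0.36  ] 0.0566
  z 0.06 83 [0.5378 0.3611] 0.047
  z 0.07 102 [0.5373 0.3614] 0.0441
  z 0.08 6192 [0.5414 0.36  ] 0.0444
  z 0.09 15380 [0.5413 0.3601] 0.0361
  z 0.1 55434 [0.54   0.3605] 0.021
  z 0.107 5177 [0.5404 0.3604] 0.0076
mark 0 (array([0., 0.]), np.float64(0.0))
to (.560,.3554) use spinner est tcp+(.0321,-.0117): [0.54136384 0.36011685]
# 6 [ 0.528  0.367 -0.025]
0.07,-0.01,0.03,0,0,0,85, 0.08,0,0.03,0,0,0,85, 0.07,-0.01,0.03,0,0,0,85, 0.08,0,0.02,0,0,0,85, 0,0,0,0,0,0,85, 0,0,0,0,0,0,85
```

Request:
jog_arm --commands '[0.07,-0.01,0.03,0,0,0,85,0.08,0,0.03,0,0,0,85,0.07,-0.01,0.03,0,0,0,85,0.08,0,0.02,0,0,0,85,0,0,0,0,0,0,85,0,0,0,0,0,0,85]'

```text
t: 52.58
tool_pos: [0.5295, 0.3677, -0.0231]
tool_rot: [3.002, -0.47, 0.528]
contact_force: [-2.5, -1.6, -1.8]
opening: 0.0851
grip_force: 1.2
```

```bash
python3 - <<'E'
from sp import *
st(); look('wrist')
s=ctrl.get_obs(); R=Ro.from_rotvec(s['tool_rot']); p=np.array(s['tool_pos']); b=p-np.r_[dv*.05,0]
q=plan([(b,R,85,0,.02),(b+[0,0,.12],R,85),])
plan([([.46,.385,.27],down(az-90),85,2)],start=q)
E
```

```text
t 52.575 tcp [ 0.5295  0.3677 -0.0231] rot [ 3.002 -0.47   0.528] F [-2.5 -1.6 -1.8] open 0.0851 grip 1.2 q [ 0.63  0.23  1.85 -0.37  0.88  2.72]
spinner 0.66 zmax 0.111 rim rect ((0.5407325625419617, 0.3625638484954834), 0.05374862253665924)
  z 0.05 2500 [0.5618 0.3555] 0.0566
  z 0.06 118 [0.5604 0.3561] 0.0493
  z 0.07 148 [0.5606 0.3562] 0.047
  z 0.08 6163 [0.5618 0.3557] 0.0444
  z 0.09 15131 [0.5616 0.3556] 0.0361
  z 0.1 53793 [0.5604 0.3561] 0.021
  z 0.107 4895 [0.5607 0.356 ] 0.0076
mark 3190 (array([0.56413439, 0.35442066]), np.float64(0.07754033120622904))
# 3 [ 0.482  0.383 -0.023]
-0.26,0,-0.09,0,0,0,85, -0.26,0,-0.1,0,0,0,85, -0.26,0,-0.09,0,0,0,85
# 6 [0.482 0.383 0.097]
0.23,0,-0.63,0,0,0,85, 0.23,0,-0.63,0,0,0,85, 0.22,0.01,-0.62,0,0,0,85
# 7 [0.46  0.385 0.27 ]
0.13,0.02,-0.57,0.01,-0.7,0,85, 0.09,0.02,-0.57,0.01,-0.7,0,85, 0.05,0.02,-0.58,0.01,-0.7,0.01,85, 0.01,0.01,-0.58,0,-0.69,0,85, -0.03,0.01,-0.58,0.01,-0.7,0.01,85, 0,0,0,0,0,0,85, 0,0,0,0,0,0,85
```

Spinner centre (0.562,0.356) against mark (0.560–0.564,0.355). I retreat and check everything.

Request:
jog_arm --commands '[-0.26,0,-0.09,0,0,0,85,-0.26,0,-0.1,0,0,0,85,-0.26,0,-0.09,0,0,0,85,0.23,0,-0.63,0,0,0,85,0.23,0,-0.63,0,0,0,85,0.22,0.01,-0.62,0,0,0,85,0.13,0.02,-0.57,0.01,-0.7,0,85,0.09,0.02,-0.57,0.01,-0.7,0,85,0.05,0.02,-0.58,0.01,-0.7,0.01,85,0.01,0.01,-0.58,0,-0.69,0,85,-0.03,0.01,-0.58,0.01,-0.7,0.01,85,0,0,0,0,0,0,85,0,0,0,0,0,0,85]'

```text
t: 54.3
tool_pos: [0.4591, 0.3853, 0.2683]
tool_rot: [3.103, -0.487, -0.002]
contact_force: [0.9, -0.6, -0.8]
opening: 0.0849
grip_force: 0.0
```

```bash
python3 - <<'E'
from sp import *
st(); look('wrist')
e=grab('scene','s11.png'); S=world(e); T=world(grab('top'))
for n,P,nm in [('top',T,x) for x in ('mat','tray','dish','tipbox','cuv1')]+[('scene',S,x) for x in ('tray','muff1','cuv1','dish','tipbox')]:
  for r in nets.silhouettes(n,nm):
    if r['p']>.35:
      Q=P[r['mask']];Q=Q[np.isfinite(Q).all(1)]; print(n,nm,round(r['p'],2),np.round(np.percentile(Q,[2,98],axis=0),3).tolist())
cv2.imwrite('pics/s11c.png',cv2.resize(e['image'][130:400,100:480,::-1],(800,568)))
E
```

```text
t 54.3 tcp [0.4591 0.3853 0.2683] rot [ 3.103e+00 -4.870e-01 -2.000e-03] F [ 0.9 -0.6 -0.8] open 0.0849 grip 0.0 q [ 0.57 -0.04  1.59  0.    1.59  2.46]
spinner 0.73 zmax 0.111 rim rect ((0.5615214705467224, 0.35552462935447693), 0.06008084863424301)
  z 0.05 1021 [0.5619 0.3552] 0.0567
  z 0.06 230 [0.5621 0.3553] 0.0507
  z 0.07 230 [0.5621 0.3553] 0.0483
  z 0.08 965 [0.5618 0.3553] 0.0446
  z 0.09 1605 [0.5617 0.3553] 0.0363
  z 0.1 3272 [0.5617 0.3554] 0.0218
  z 0.107 183 [0.5617 0.3558] 0.0076
mark 2072 (array([0.56102173, 0.3552045 ]), np.float64(0.07320686567240989))
top mat 0.58 [[0.354, -0.238, -0.003], [0.54, -0.118, 0.013]]
top tray 0.79 [[0.373, -0.226, 0.002], [0.521, -0.135, 0.095]]
top tray 0.64 [[0.183, -0.498, -0.0], [0.279, -0.349, 0.093]]
top dish 0.69 [[0.56, 0.058, 0.004], [0.612, 0.112, 0.019]]
top tipbox 0.88 [[0.597, -0.452, 0.008], [0.681, -0.334, 0.065]]
top cuv1 0.59 [[0.371, -0.409, 0.016], [0.384, -0.397, 0.054]]
scene tray 0.86 [[0.182, -0.496, -0.004], [0.284, -0.348, 0.091]]
scene tray 0.63 [[0.376, -0.225, -0.001], [0.523, -0.135, 0.094]]
scene muff1 0.92 [[0.586, -0.195, 0.055], [0.711, -0.133, 0.183]]
scene muff1 0.8 [[0.599, 0.018, 0.056], [0.722, 0.075, 0.182]]
scene muff1 0.74 [[0.593, -0.089, -0.001], [0.72, -0.028, 0.183]]
scene cuv1 0.53 [[0.414, -0.367, 0.017], [0.427, -0.345, 0.052]]
scene cuv1 0.51 [[0.375, -0.411, 0.006], [0.39, -0.396, 0.053]]
scene cuv1 0.5 [[0.432, -0.37, 0.009], [0.446, -0.343, 0.05]]
scene tipbox 0.62 [[0.601, -0.451, 0.0], [0.687, -0.335, 0.064]]
```

View pics/s11c.png

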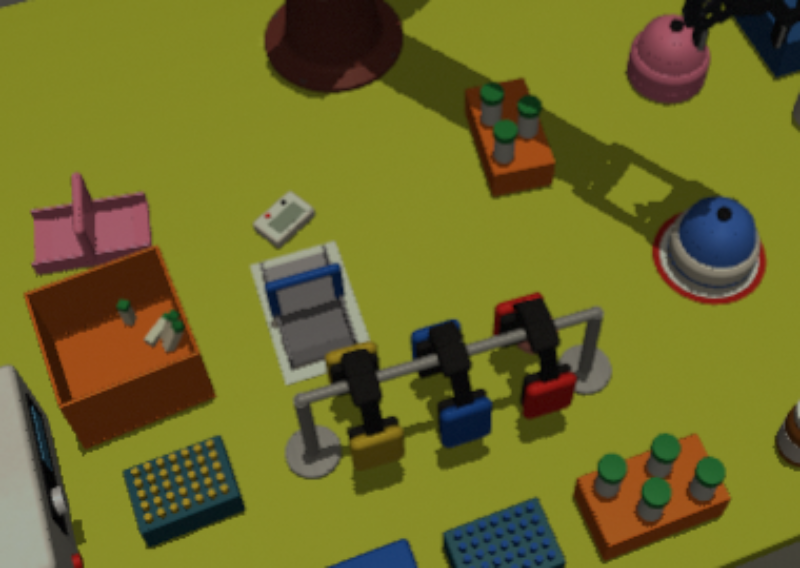

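Everything is in place: muffs upright over the rail, spinner inside the red ring (712,250), tray empty on its mat (310,310), and cuvettes in the bin (125–180, 310–330) with none outside. I hand the job in.

```bash
python3 -c "
from station import job
print(job.finish_job())"
```

```text
the job is handed in; nothing more can be done
None
```

Handed in at about 54 s: all three ear defenders hang on the rail, the four cuvettes are in the orange bin, the empty tray stands centred on its mat, the centrifuge is inside its mark, and the tip box and culture dish were not moved (the hand-in returned no verdict).

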